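# Put up the spice shelf over the fish tin

## Task

Put up the little spice shelf: on the dark pad of its stand, squarely stack the two wooden blocks that together are exactly as tall as the fixed post, and set the fish tin down on the base board midway between post and blocks, in line with the board. Then lay the plank over post and blocks, level, centred over the base board and in line with it, and stand the black-capped spice jar upright on the plank, centred right above the stacked blocks. Leave the spare block, the pepper mill and the drink can where they are.

Things in the scene. Friction and masses are not known exactly. Their poses are not given: they have to be found in the camera images.
- stand: stand of the little shelf, fixed to the worktop, wood: base board 70 mm (x) by 300 mm (y), 8 mm thick, with a fixed post 56 x 56 mm that rises 60 mm above the base board, centred at y = +110 mm (its left end seen from the robot), and a dark 56 x 56 mm rubber pad, flush with the board, centred at y = -110 mm (its right end). Origin at the centre of the base board's underside; board top at z = 8 mm, post top at z = 68 mm
- plank: loose shelf plank, wood, 60 mm (x) by 300 mm (y), 16 mm thick, lying flat on the worktop; origin at the centre of its underside, y along its length, z up
- block_thin: loose wooden spacer block, a round disc 58 mm across and 15 mm thick, lying flat on the worktop; origin at the centre of its underside, z up
- block_mid: loose wooden spacer block, oblong, 56 mm (x) by 76 mm (y), 30 mm thick, lying flat on the worktop; origin at the centre of its underside, z up
- block_thick: loose wooden spacer block, square, 56 x 56 mm seen from above, 45 mm thick, lying flat on the worktop; origin at the centre of its underside, z up, x and y along its sides
- fish_tin: flat oval-cornered fish tin, gold with a dark blue top, 63 mm (x) by 105 mm (y), 25 mm high, lying flat on the worktop; origin at the centre of its underside, y along its length, z up
- spice_jar: small round spice jar with a black cap, glass with a dark label, 41 mm across, 105 mm high, standing upright on the worktop; origin at the centre of its underside, z up
- mill: dark wooden pepper mill, bystander, 58 mm across, 170 mm high, standing upright and loose behind the work; origin at the centre of its underside
- can: tan drink can, bystander, 53 mm across, 134 mm high, standing upright and loose behind the work; origin at the centre of its underside
Not all that is in view belongs to the job. What is meant by the spice_jar is not turquoise, and is the smaller of those in its own colour.

How it is judged:
By the outcome, as a careful person would: the job done as asked, in the order asked, and still so for the second after the job is handed in, with the robot touching nothing.
It also fails if it takes over 131 s, if anything falls off the work surface, if the arm or the gripper's body presses on something with over 40 N, if the wrist force passes 120 N, or if a joint passes its speed limit or range.

## Robot

A 6-joint arm with a two-finger parallel gripper is mounted at the origin on a cart in front of the work surface, level with it; the furniture and walls round the work are solid. World frame = base frame: x ahead of the robot, y to its left, z up, the work surface at z = 0. Lengths are in m, angles in rad, forces in N, time in s.
With the tool pointing down it reaches from about 0.35 to 0.85 m from the base axis. Payload 8.1 kg.
Tool frame: the origin (TCP) lies between the finger pads; the fingertips stand 14 mm ahead of it and the grasp point (between the pads) lies 5 mm behind it; z points along the fingers, y is the line along which they close (so a half turn about z gives the same grasp; the last joint's range is limited). The gripper opens to 93 mm and grips with 3 to 60 N. Pads are 15 mm wide; open, the fingers measure 128 mm over their backs; the gripper's body (75 mm by 188 mm) begins 65 mm behind the grasp point.
Start: joints at [1.045, 0.13, 1.488, -0, 1.523, -0.085], TCP at [0.256, 0.543, 0.233] pointing down, gripper open.
Joint ranges: [-2.96, 2.96], [-0.89, 2.26], [0.02, 2.5], [-1.34, 4.48], [0, 2.73], [-2.66, 2.66]. Speed limits (rad/s): [2.39, 2.39, 2.79, 3.14, 3.14, 3.14].

## Interface

Orientations are given as a rotation vector (axis times angle).
In Python, from plant import robot gives the robot as it stands.
- The arm moves only by the tool arm_command, never from a script. Its argument "targets" is a list of rows, each an object of numbers: "x", "y", "z": the shift along the world's x, y, z in units of 500 mm (1.0 is 500 mm); "rx", "ry", "rz": the turn, a rotation vector about the world's x, y, z in units of 2 rad (1.0 is 2 rad); "claw": the closure in counts, from 0 (fully open) to 255 (shut). In form: [{"x": .., "y": .., "z": .., "rx": .., "ry": .., "rz": .., "claw": ..}, ...]. A call has 1 to 10 rows; each row is the pose to reach, as a shift and turn from the pose commanded when the call began; what a row does not reach only later rows make up. A row lasts 1/12 s, in which the tool goes at most 41.7 mm and 7.16 degrees, less where a joint would pass 70% of its speed; a pose out of reach is approached as far as the arm can. A call with a number of a shift or a turn outside -1 to 1 is refused whole. A call with a gripper value outside its range is refused whole. The fingers move at their own pace and stop on an object; "squeeze" is the grip in N (left out, the last holds). Time passes only in rows, so rows that repeat a pose let the fingers close. It gives the time, the measured TCP pose, the force, the opening and the grip force at its end, in the units of the state.
- robot.read_state(): the state, without advancing time (a new reading comes with each control period).
- robot.read_camera(name): name is "scene" or "top"; returns (picture, depth): 420x560x3 uint8, red, green, blue; 420x560 float32, m along the optical axis (not along the pixel's ray), 0 where there is no reading.
- robot.get_calibration(name): a dict with "intrinsics" (3x3 intrinsics, pixels), "origin" and "orientation" of the camera in the world. Camera axes: x right, y up, looking along -z (the intrinsics and any distortion apply to the point x, -y, -z); pixel columns grow to the right and rows downward; lengths in m; the calibration is good to about 2 mm. A picture is of the moment at which its call begins. get_calibration takes no time and is no camera call.
- robot.close_job(): hands the job in; it is judged then, once.
The state is a dict: "t": time; "q": joint angles; "dq": joint speeds; "joint_torque": joint torques, N m; "tool_pos": TCP position; "orientation": TCP orientation; "force": force on the tool from outside, world axes, zero at the start; "wrist_torque": the same for the moment, N m; "opening": finger opening in m; "gripper_force": force on a finger pad.
Only numpy, scipy, OpenCV 4.12 (cv2) and the standard library are available. Lean on these libraries where they do the work, as an engineer would, in place of code of your own. Each camera call takes 0.05 s, during which the arm holds its last target. There are 200 camera calls.

## Working session

There is one attempt and no reset: what is moved stays moved. The work goes in short steps, Python scripts to look and compute and a tool call to move; the robot and the scene stay as the last step left them, time stands still between calls to the robot, and variables do not carry over. Pictures are saved under pics/ and viewed, at most 14 in all, crops included, and the job is handed in when it is done.

Besides the shell and the picture viewer there is one more tool, called after "Emit:" by a JSON object that holds its "fn" and its "kwargs". arm_command: Moves the arm, as the interface text tells. Shifts and turns lie within -1 to 1; 1 stands for 500 mm of shift or 2 rad of turn. Its arguments: {"type":"object","properties":{"targets":{"type":"array","items":{"type":"object","properties":{"x":{"type":"number","minimum":-1,"maximum":1},"y":{"type":"number","minimum":-1,"maximum":1},"z":{"type":"number","minimum":-1,"maximum":1},"rx":{"type":"number","minimum":-1,"maximum":1},"ry":{"type":"number","minimum":-1,"maximum":1},"rz":{"type":"number","minimum":-1,"maximum":1},"claw":{"type":"number"}}}},"squeeze":{"type":"number"}},"required":["targets"]}

```bash
ls; mkdir -p pics
cat > h.py <<'E'
import numpy as np,cv2
from plant import robot
def snap(n,tag):
    p,d=robot.read_camera(n); np.savez(f'pics/{tag}.npz',p=p,d=d); cv2.imwrite(f'pics/{tag}.png',p[:,:,::-1]); return p,d
def cal(n):
    c=robot.get_calibration(n); R=np.array(c['orientation'],float)
    if R.size==3: R=cv2.Rodrigues(R)[0]
    return np.array(c['intrinsics']),np.array(c['origin']),R
def ray(n,uv,z):
    K,o,R=cal(n); uv=np.atleast_2d(uv).astype(float)
    v=np.c_[(uv[:,0]-K[0,2])/K[0,0],-(uv[:,1]-K[1,2])/K[1,1],-np.ones(len(uv))]@R.T
    return o+v*((z-o[2])/v[:,2])[:,None]
def pts(n,d):
    K,o,R=cal(n); h,w=d.shape; u,v=np.meshgrid(np.arange(w),np.arange(h))
    return np.stack([(u-K[0,2])/K[0,0]*d,-(v-K[1,2])/K[1,1]*d,-d],-1)@R.T+o
E
python3 - <<'E'
from h import *
for n in('scene','top'): snap(n,n+'0'); print(robot.get_calibration(n))
print(robot.read_state())
E
```

```text
pics
{'intrinsics': array([[515.63599757,   0.        , 282.22716858],
       [  0.        , 515.63599757, 204.67945755],
       [  0.        ,   0.        ,   1.        ]]), 'origin': array([ 0.06786134, -0.77715104,  1.13020372]), 'orientation': array([ 0.6864947 , -0.21475197, -0.52649909])}
{'intrinsics': array([[398.05693806,   0.        , 282.7835171 ],
       [  0.        , 398.05693806, 210.34095011],
       [  0.        ,   0.        ,   1.        ]]), 'origin': array([ 0.39445834, -0.00497976,  0.99978679]), 'orientation': array([ 0.13493443, -0.14567407, -1.55401243])}
{'t': 0.1, 'q': array([ 1.04457301e+00,  1.31083383e-01,  1.48916408e+00, -3.35985768e-05,
        1.52293669e+00, -8.54131938e-02]), 'dq': array([ 0.00100134, -0.00358431, -0.00208583, -0.00101187, -0.00072883,
        0.00020336]), 'joint_torque': array([ 9.23673288e-04, -5.61345971e+01, -4.93094766e+01,  7.69947236e-02,
        2.93139671e-02,  3.79428252e-05]), 'tool_pos': array([0.25576635, 0.54224005, 0.2316971 ]), 'orientation': array([-6.86729933e-01, -3.06515763e+00,  2.39945139e-03]), 'force': array([-0.53864012,  0.38754444,  0.02167998]), 'wrist_torque': array([-0.01904062,  0.01774308, -0.0145267 ]), 'gripper_force': 0.0, 'opening': 0.09287880564496523}
```

View pics/scene0.png

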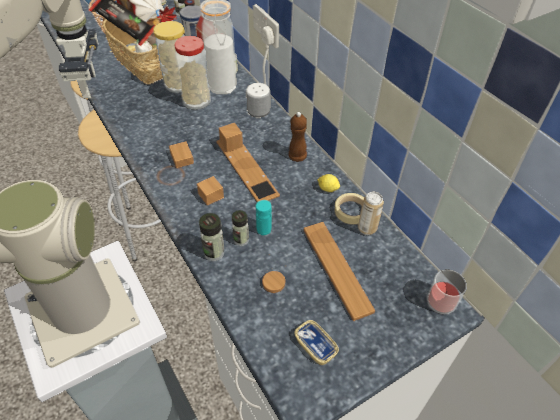

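View pics/top0.png

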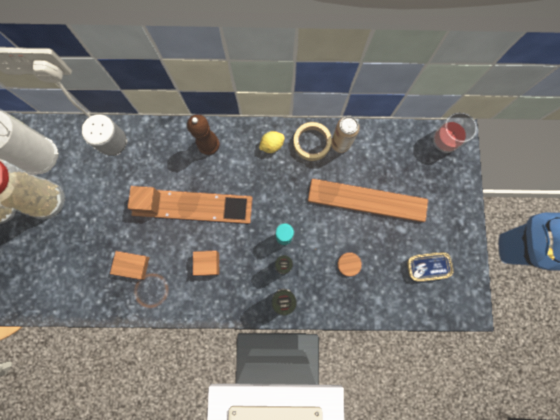

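The scene picture shows the stand at (245,165), the plank at (338,270), the disc at (274,281), the tin at (316,342) and two blocks at (181,155) and (210,190). In the top view: stand (190,205), plank (368,200), disc (350,265), tin (431,267), blocks (129,266) and (205,263).

Jar candidates in the top view are turquoise (285,233), small black-capped (285,265) and large black-capped (284,302). The small black-capped one fits, since it isn't turquoise and is the smaller of the two black ones. A crop will confirm it.

```bash
cat > m.py <<'E'
from h import *
def objs(n,tag):
    f=np.load(f'pics/{tag}.npz'); p,d=f['p'],f['d']; P=pts(n,d); x,y,z=P[...,0],P[...,1],P[...,2]
    ok=(d>0)&(x>.2)&(x<.72)&(abs(y)<.6)&(z>.005)&(z<.25)
    k,l,s,c=cv2.connectedComponentsWithStats(ok.astype(np.uint8),connectivity=4)
    for i in range(1,k):
        if s[i,4]<120: continue
        m=l==i; zt=np.percentile(z[m],[50,95]); t=m&(abs(z-zt[1])<.006)
        cs=max(cv2.findContours(t.astype(np.uint8),0,1)[0],key=cv2.contourArea)[:,0]
        w=ray(n,cs,zt[1])[:,:2]; r=cv2.minAreaRect((w*1000).astype(np.float32))
        print(n,c[i].round(),s[i,4],'z50/95',(zt*1000).round(1),'rect',np.round(r[0],1),np.round(r[1],1),round(r[2],1))
if __name__=='__main__':
    f=np.load('pics/top0.npz');P=pts('top',f['d']);print('table z',[P[v,u].round(4) for u,v in((300,180),(240,300),(400,300),(100,230))])
    objs('top','top0'); objs('scene','scene0')
    a=cv2.imread('pics/scene0.png')[180:280,180:300]; cv2.imwrite('pics/crop.png',cv2.resize(a,None,fx=5,fy=5,interpolation=2))
E
python3 m.py
```

```text
table z [array([ 6.558e-01, -5.450e-02, -1.000e-04]), array([ 0.3507,  0.0916, -0.0017]), array([ 0.3552, -0.3009,  0.002 ]), array([0.519 , 0.449 , 0.0008])]
top [ 25. 148.] 1580 z50/95 [124.9 209.9] rect [703.9 569.8] [20.6 34.8] 87.1
top [103. 148.] 255 z50/95 [61.9 92.1] rect [715.9 437.6] [10. 36.] 0.8
top [312. 156.] 123 z50/95 [22.7 26.5] rect [713. -82.] [58.6 12.8] 87.3
top [ 29. 193.] 2531 z50/95 [128.1 219.1] rect [597.8 552.4] [66.9 15.9] 7.8
top [368. 200.] 2796 z50/95 [15.8 18.7] rect [ 601.8 -223.5] [298.1  59.9] 80.5
top [189. 205.] 3279 z50/95 [ 9.1 69.1] rect [588.6 329. ] [57.1 56.5] 86.9
top [284. 234.] 305 z50/95 [104.9 107.7] rect [506.4 -13.5] [36.3 36.1] 0.7
top [129. 265.] 813 z50/95 [30.3 33.2] rect [431.6 360.2] [76.2 55.7] 80.7
top [205. 263.] 623 z50/95 [45.  47.9] rect [438.6 173.7] [55.1 54.7] 2.4
top [349. 264.] 436 z50/95 [14.8 17.6] rect [ 440.8 -174.6] [53.5 54.4] 0.7
top [430. 267.] 1071 z50/95 [21.8 25.1] rect [ 436.9 -370.2] [ 62.4 105. ] 6.9
top [283. 264.] 273 z50/95 [104.9 108. ] rect [435.8 -13.1] [37.5 37.8] 0.7
top [283. 302.] 528 z50/95 [1
[... 214 characters left out ...]
250. 103.] 146 z50/95 [53.9 92.5] rect [715.  430.8] [31.  10.2] 85.2
scene [249. 174.] 2330 z50/95 [ 12.2 104.1] rect [505.2 -17.5] [44.7 39.4] 59.0
scene [181. 154.] 442 z50/95 [30.1 35.3] rect [430.4 356.7] [75.2 55.8] 80.9
scene [210. 190.] 516 z50/95 [43.3 49.6] rect [436.8 168.8] [56.1 59.6] 4.4
scene [240. 227.] 508 z50/95 [ 76.8 108.3] rect [433.5 -16. ] [39.8 39.4] 8.4
scene [211. 236.] 949 z50/95 [101.9 142.2] rect [350.8 -17.1] [52.  51.7] 8.9
scene [339. 271.] 2382 z50/95 [16.4 20.5] rect [ 599.7 -229. ] [299.8  60.4] 80.3
scene [274. 281.] 384 z50/95 [15.3 19.1] rect [ 439.5 -179.6] [56.1 55.5] 28.8
scene [316. 342.] 1154 z50/95 [22.4 26.5] rect [ 435.9 -372.5] [ 63.3 105. ] 6.7
```

```bash
ls pics; python3 -c "
import cv2
a=cv2.imread('pics/scene0.png')[180:280,180:300]; cv2.imwrite('pics/crop.png',cv2.resize(a,None,fx=5,fy=5))"
```

```text
crop.png
scene0.npz
scene0.png
top0.npz
top0.png
```

View pics/crop.png

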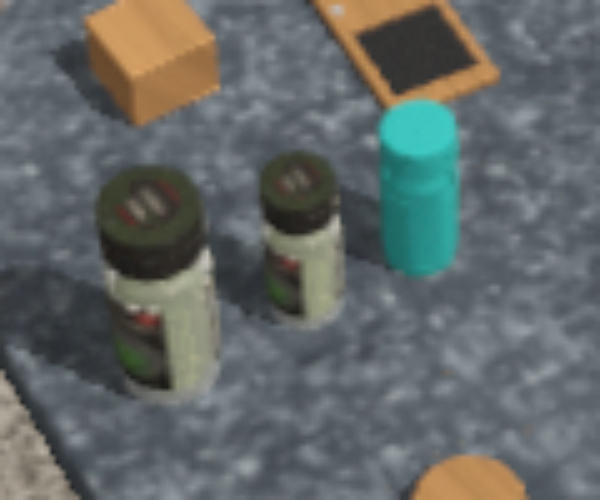

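The crop shows the small black-capped jar at about scene pixel (240,227), between the larger black-capped jar at (211,236) and the turquoise one at (264,217). The small one is the target. Heights come out at thick 45, thin 15, mid 30 and post 60 above the board, so I'll use thick and thin. Next I'll measure the stand from the post top and pad in both views.

```bash
cat > st.py <<'E'
from h import *
for n in('top','scene'):
    f=np.load(f'pics/{n}0.npz'); p,d=f['p'],f['d']; P=pts(n,d); x,y,z=np.moveaxis(P,-1,0)
    V=cv2.cvtColor(p,cv2.COLOR_RGB2HSV)
    C=[]
    near=(x>.53)&(x<.65)&(y>.04)&(y<.40)
    wood=(V[...,0]<20)&(V[...,1]>90)&(V[...,2]>90)
    for m,h in((near&(abs(z-.069)<.008)&(y>.27),.068),(near&(y<.2)&(y>.07)&(V[...,2]<60)&(abs(z-.008)<.012),.008),(near&wood&(abs(z-.008)<.01)&(y<.3),.008)):
        m=cv2.morphologyEx(m.astype(np.uint8),cv2.MORPH_OPEN,np.ones((3,3)))
        cs=max(cv2.findContours(m,0,1)[0],key=cv2.contourArea)[:,0]
        w=ray(n,cs,h)[:,:2]*1000; r=cv2.minAreaRect(w.astype(np.float32)); C.append(np.array(r[0])); print(n,np.round(r[0],1),np.round(r[1],1),round(r[2],1))
    v=C[0]-C[1]; print('dist',np.linalg.norm(v),'yaw of y axis',np.degrees(np.arctan2(-v[0],v[1])),'mid',(C[0]+C[1])/2)
E
python3 st.py
```

```text
top [588.8 329.4] [57.2 56.7] 87.0Traceback (most recent call last):
  File "st.py", line 10, in <module>
    cs=max(cv2.findContours(m,0,1)[0],key=cv2.contourArea)[:,0]
       ~~~^^^^^^^^^^^^^^^^^^^^^^^^^^^^^^^^^^^^^^^^^^^^^^^^
ValueError: max() iterable argument is empty
```

```bash
python3 - <<'E'
from h import *
f=np.load('pics/top0.npz');P=pts('top',f['d'])
print(P[208,235],f['p'][208,235],f['p'][208,215],P[208,215])
f=np.load('pics/scene0.npz');P=pts('scene',f['d'])
print(P[190,263],f['p'][190,263])
E
sed -i 's/V\[...,2\]<60)&(abs(z-.008)<.012)/V[...,2]<50)\&(x>.54)\&(x<.62)/; s/(y>.07)/(y>.05)/' st.py; python3 st.py
```

```text
[0.57880295 0.1105799  0.00575153] [66 61 60] [215 150 100] [0.57776663 0.16092845 0.00778933]
[0.57484122 0.10481639 0.01332748] [52 52 51]
top [588.8 329.4] [57.2 56.7] 87.0Traceback (most recent call last):
  File "st.py", line 10, in <module>
    cs=max(cv2.findContours(m,0,1)[0],key=cv2.contourArea)[:,0]
       ~~~^^^^^^^^^^^^^^^^^^^^^^^^^^^^^^^^^^^^^^^^^^^^^^^^
ValueError: max() iterable argument is empty
```

```bash
sed -i 's/(V\[...,2\]<50)/(V[...,2]<85)\&(V[...,1]<50)/' st.py; python3 st.py
```

```text
top [588.8 329.4] [57.2 56.7] 87.0
top [578.2 110.4] [48.7 49.2] 87.3
top [581.6 186. ] [231.5  71.3] 87.0
dist 219.3067433328377 yaw of y axis -2.7677803612115173 mid [583.49093628 219.90093613]
scene [588.6 326.6] [62.3 58.4] 86.9
scene [577.5 111.1] [49.1 50.9] 85.8
scene [580.7 192.3] [223.   71.2] 86.5
dist 215.7895450614186 yaw of y axis -2.928670701837963 mid [583.05804443 218.81707001]
```

Run:
```python
from h import *
for n in('top','scene'):
    f=np.load(f'pics/{n}0.npz'); P=pts(n,f['d']); x,y,z=np.moveaxis(P,-1,0)
    for nm,b in(('mill',(x>.64)&(x<.80)&(y>.1)&(y<.30)&(z>.03)),('can',(x>.64)&(x<.8)&(y>-.25)&(y<-.05)&(z>.06))):
        q=P[b&(f['d']>0)]; print(n,nm,np.percentile(q,[3,50,97],axis=0).round(3).tolist())
```

```text
top mill [[0.723, 0.164, 0.039], [0.734, 0.181, 0.138], [0.76, 0.208, 0.165]]
top can [[0.728, -0.179, 0.066], [0.743, -0.155, 0.126], [0.772, -0.133, 0.134]]
scene mill [[0.723, 0.161, 0.035], [0.737, 0.173, 0.106], [0.762, 0.197, 0.162]]
scene can [[0.727, -0.187, 0.064], [0.742, -0.171, 0.117], [0.772, -0.142, 0.136]]
```

Emit:
{"fn": "arm_command", "kwargs": {"targets": [{"x": 0.09,"y": -0.18,"z": -0.05,"rz": 0.06,"claw": 0},{"x": 0.18,"y": -0.36,"z": -0.1,"rz": 0.12,"claw": 0},{"x": 0.27,"y": -0.55,"z": -0.16,"rz": 0.19,"claw": 0},{"x": 0.364,"y": -0.741,"z": -0.224,"rz": 0.247,"claw": 0},{"x": 0.364,"y": -0.741,"z": -0.224,"rz": 0.247,"claw": 0},{"x": 0.364,"y": -0.741,"z": -0.224,"rz": 0.247,"claw": 0},{"x": 0.364,"y": -0.741,"z": -0.224,"rz": 0.247,"claw": 0},{"x": 0.364,"y": -0.741,"z": -0.224,"rz": 0.247,"claw": 0},{"x": 0.364,"y": -0.741,"z": -0.224,"rz": 0.247,"claw": 0},{"x": 0.364,"y": -0.741,"z": -0.224,"rz": 0.247,"claw": 0}]}}

```text
schema error: expected keys x, y, z, rx, ry, rz, claw
```

Emit:
{"fn": "arm_command", "kwargs": {"targets": [{"x": 0.09,"y": -0.18,"z": -0.05,"rx": 0,"ry": 0,"rz": 0.06,"claw": 0},{"x": 0.18,"y": -0.36,"z": -0.1,"rx": 0,"ry": 0,"rz": 0.12,"claw": 0},{"x": 0.27,"y": -0.55,"z": -0.16,"rx": 0,"ry": 0,"rz": 0.19,"claw": 0},{"x": 0.364,"y": -0.741,"z": -0.224,"rx": 0,"ry": 0,"rz": 0.247,"claw": 0},{"x": 0.364,"y": -0.741,"z": -0.224,"rx": 0,"ry": 0,"rz": 0.247,"claw": 0},{"x": 0.364,"y": -0.741,"z": -0.224,"rx": 0,"ry": 0,"rz": 0.247,"claw": 0},{"x": 0.364,"y": -0.741,"z": -0.224,"rx": 0,"ry": 0,"rz": 0.247,"claw": 0},{"x": 0.364,"y": -0.741,"z": -0.224,"rx": 0,"ry": 0,"rz": 0.247,"claw": 0},{"x": 0.364,"y": -0.741,"z": -0.224,"rx": 0,"ry": 0,"rz": 0.247,"claw": 0},{"x": 0.364,"y": -0.741,"z": -0.224,"rx": 0,"ry": 0,"rz": 0.247,"claw": 0}], "squeeze": 30}}

```text
t: 0.93
tool_pos: [0.4314, 0.184, 0.1242]
orientation: [0.084, -3.14, 0.0]
force: [0.3, 0.2, -0.4]
opening: 0.0931
gripper_force: 0.0
```

Emit:
{"fn": "arm_command", "kwargs": {"targets": [{"x": 0,"y": 0,"z": 0,"rx": 0,"ry": 0,"rz": 0,"claw": 0},{"x": 0,"y": 0,"z": 0,"rx": 0,"ry": 0,"rz": 0,"claw": 0},{"x": 0,"y": 0,"z": 0,"rx": 0,"ry": 0,"rz": 0,"claw": 0}]}}

```text
t: 1.18
tool_pos: [0.431, 0.1861, 0.1248]
orientation: [0.081, -3.14, -0.001]
force: [0.9, 0.7, 1.1]
opening: 0.0928
gripper_force: 0.0
```

Run:
```python
from h import *
snap('top','top1');snap('scene','scene1');print(robot.read_state()['tool_pos'])
a=cv2.imread('pics/top1.png')[180:340,120:300];b=cv2.imread('pics/scene1.png')[100:260,130:310]
cv2.imwrite('pics/v1.png',cv2.resize(np.hstack([a,b]),None,fx=2.2,fy=2.2))
```

```text
[0.43096744 0.1871627  0.12526272]
```

View pics/v1.png

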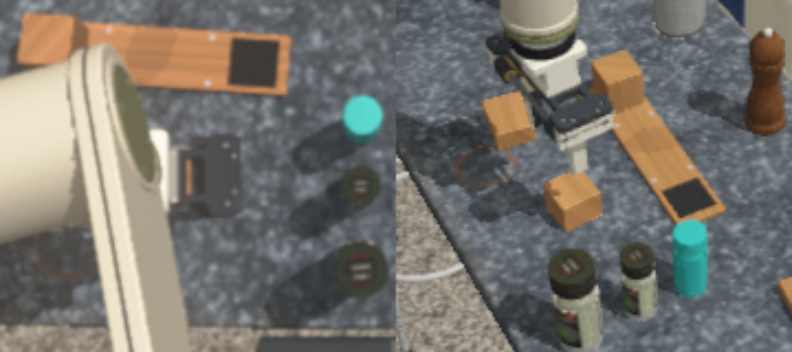

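The view shows the gripper just short of the thick block. The block (scene crop (573,200)) sits slightly right of the fingers, which agrees with the measured 15 mm offset.

Emit:
{"fn": "arm_command", "kwargs": {"targets": [{"x": 0.0136,"y": -0.031,"z": 0,"rx": 0,"ry": 0,"rz": 0,"claw": 0},{"x": 0.0136,"y": -0.031,"z": -0.06,"rx": 0,"ry": 0,"rz": 0,"claw": 0},{"x": 0.0136,"y": -0.031,"z": -0.12,"rx": 0,"ry": 0,"rz": 0,"claw": 0},{"x": 0.0136,"y": -0.031,"z": -0.17,"rx": 0,"ry": 0,"rz": 0,"claw": 0},{"x": 0.0136,"y": -0.031,"z": -0.198,"rx": 0,"ry": 0,"rz": 0,"claw": 0},{"x": 0.0136,"y": -0.031,"z": -0.198,"rx": 0,"ry": 0,"rz": 0,"claw": 0},{"x": 0.0136,"y": -0.031,"z": -0.198,"rx": 0,"ry": 0,"rz": 0,"claw": 0}]}}

```text
t: 1.87
tool_pos: [0.4371, 0.1715, 0.0257]
orientation: [0.087, -3.139, 0.0]
force: [-0.0, -0.7, 0.8]
opening: 0.0928
gripper_force: 0.0
```

Emit:
{"fn": "arm_command", "kwargs": {"targets": [{"x": 0,"y": 0,"z": 0,"rx": 0,"ry": 0,"rz": 0,"claw": 160},{"x": 0,"y": 0,"z": 0,"rx": 0,"ry": 0,"rz": 0,"claw": 160},{"x": 0,"y": 0,"z": 0,"rx": 0,"ry": 0,"rz": 0,"claw": 160},{"x": 0,"y": 0,"z": 0,"rx": 0,"ry": 0,"rz": 0,"claw": 160},{"x": 0,"y": 0,"z": 0,"rx": 0,"ry": 0,"rz": 0,"claw": 160},{"x": 0,"y": 0,"z": 0,"rx": 0,"ry": 0,"rz": 0,"claw": 160}], "squeeze": 25}}

```text
t: 2.37
tool_pos: [0.4384, 0.1705, 0.0264]
orientation: [-0.083, 3.14, 0.001]
force: [-0.5, 0.6, 0.3]
opening: 0.0574
gripper_force: 0.4
```

Emit:
{"fn": "arm_command", "kwargs": {"targets": [{"x": 0,"y": 0,"z": 0,"rx": 0,"ry": 0,"rz": 0,"claw": 160},{"x": 0,"y": 0,"z": 0,"rx": 0,"ry": 0,"rz": 0,"claw": 160},{"x": 0,"y": 0,"z": 0,"rx": 0,"ry": 0,"rz": 0,"claw": 160},{"x": 0,"y": 0,"z": 0.06,"rx": 0,"ry": 0,"rz": 0,"claw": 160},{"x": 0,"y": 0,"z": 0.1,"rx": 0,"ry": 0,"rz": 0,"claw": 160}]}}

```text
t: 2.78
tool_pos: [0.4369, 0.17, 0.0758]
orientation: [0.083, -3.138, 0.001]
force: [0.3, 0.8, -0.3]
opening: 0.0561
gripper_force: 25.0
```

Emit:
{"fn": "arm_command", "kwargs": {"targets": [{"x": 0.07,"y": -0.031,"z": 0,"rx": 0,"ry": 0,"rz": -0.02,"claw": 160},{"x": 0.14,"y": -0.062,"z": 0,"rx": 0,"ry": 0,"rz": -0.035,"claw": 160},{"x": 0.21,"y": -0.093,"z": 0,"rx": 0,"ry": 0,"rz": -0.052,"claw": 160},{"x": 0.279,"y": -0.124,"z": 0,"rx": 0,"ry": 0,"rz": -0.052,"claw": 160},{"x": 0.279,"y": -0.124,"z": 0,"rx": 0,"ry": 0,"rz": -0.052,"claw": 160},{"x": 0.279,"y": -0.124,"z": 0,"rx": 0,"ry": 0,"rz": -0.052,"claw": 160},{"x": 0.279,"y": -0.124,"z": 0,"rx": 0,"ry": 0,"rz": -0.052,"claw": 160},{"x": 0.279,"y": -0.124,"z": 0,"rx": 0,"ry": 0,"rz": -0.052,"claw": 160}]}}

```text
t: 3.45
tool_pos: [0.5762, 0.1089, 0.0753]
orientation: [-0.079, -3.139, 0.0]
force: [0.4, -0.3, -1.3]
opening: 0.0555
gripper_force: 25.0
```

Run:
```python
from h import *
snap('top','top2');snap('scene','scene2');s=robot.read_state();print(s['tool_pos'],s['orientation'],s['opening'])
a=cv2.imread('pics/top2.png')[150:310,140:320];b=cv2.imread('pics/scene2.png')[100:260,180:360]
cv2.imwrite('pics/v2.png',cv2.resize(np.hstack([a,b]),None,fx=2.2,fy=2.2))
```

```text
[0.57657022 0.10907469 0.07597728] [-7.80792049e-02 -3.14036398e+00 -4.95715810e-05] 0.055369213721013624
```

View pics/v2.png

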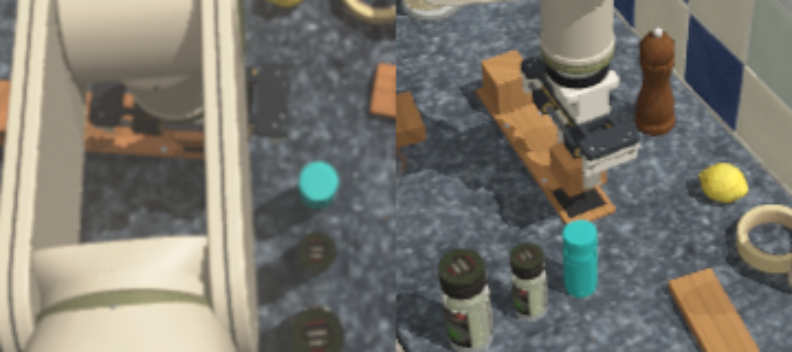

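The block is held over the pad (scene crop (575,170)). I'll lower it, release, back off and check.

Emit:
{"fn": "arm_command", "kwargs": {"targets": [{"x": 0.002,"y": 0.001,"z": -0.05,"rx": 0,"ry": 0,"rz": 0,"claw": 160},{"x": 0.002,"y": 0.001,"z": -0.075,"rx": 0,"ry": 0,"rz": 0,"claw": 160},{"x": 0.002,"y": 0.001,"z": -0.084,"rx": 0,"ry": 0,"rz": 0,"claw": 160},{"x": 0.002,"y": 0.001,"z": -0.084,"rx": 0,"ry": 0,"rz": 0,"claw": 160},{"x": 0.002,"y": 0.001,"z": -0.084,"rx": 0,"ry": 0,"rz": 0,"claw": 160}]}}

```text
t: 3.97
tool_pos: [0.5777, 0.1092, 0.0337]
orientation: [-0.079, -3.14, 0.0]
force: [0.6, -0.4, -1.2]
opening: 0.0561
gripper_force: 25.0
```

Emit:
{"fn": "arm_command", "kwargs": {"targets": [{"x": 0,"y": 0,"z": 0,"rx": 0,"ry": 0,"rz": 0,"claw": 60},{"x": 0,"y": 0,"z": 0,"rx": 0,"ry": 0,"rz": 0,"claw": 0},{"x": 0,"y": 0,"z": 0,"rx": 0,"ry": 0,"rz": 0,"claw": 0},{"x": 0,"y": 0,"z": 0,"rx": 0,"ry": 0,"rz": 0,"claw": 0},{"x": 0,"y": 0,"z": 0.06,"rx": 0,"ry": 0,"rz": 0,"claw": 0},{"x": 0,"y": 0,"z": 0.12,"rx": 0,"ry": 0,"rz": 0,"claw": 0},{"x": 0,"y": 0,"z": 0.18,"rx": 0,"ry": 0,"rz": 0,"claw": 0},{"x": 0,"y": 0,"z": 0.22,"rx": 0,"ry": 0,"rz": 0,"claw": 0},{"x": 0,"y": 0,"z": 0.22,"rx": 0,"ry": 0,"rz": 0,"claw": 0}]}}

```text
t: 4.72
tool_pos: [0.5819, 0.1093, 0.1502]
orientation: [0.08, 3.132, 0.002]
force: [0.4, -0.2, 0.9]
opening: 0.0929
gripper_force: 0.0
```

Emit:
{"fn": "arm_command", "kwargs": {"targets": [{"x": 0,"y": -0.06,"z": 0.05,"rx": 0,"ry": 0,"rz": 0,"claw": 0},{"x": -0.03,"y": -0.13,"z": 0.05,"rx": 0,"ry": 0,"rz": 0,"claw": 0},{"x": -0.07,"y": -0.2,"z": 0.05,"rx": 0,"ry": 0,"rz": 0,"claw": 0},{"x": -0.12,"y": -0.27,"z": 0.05,"rx": 0,"ry": 0,"rz": 0,"claw": 0},{"x": -0.16,"y": -0.34,"z": 0.05,"rx": 0,"ry": 0,"rz": 0,"claw": 0},{"x": -0.2,"y": -0.41,"z": 0.05,"rx": 0,"ry": 0,"rz": 0,"claw": 0},{"x": -0.24,"y": -0.49,"z": 0.05,"rx": 0,"ry": 0,"rz": 0,"claw": 0},{"x": -0.274,"y": -0.573,"z": 0.05,"rx": 0,"ry": 0,"rz": 0,"claw": 0},{"x": -0.274,"y": -0.573,"z": 0.05,"rx": 0,"ry": 0,"rz": 0,"claw": 0},{"x": -0.274,"y": -0.573,"z": 0.05,"rx": 0,"ry": 0,"rz": 0,"claw": 0}]}}

```text
t: 5.55
tool_pos: [0.4403, -0.1797, 0.1684]
orientation: [-0.087, -3.14, 0.0]
force: [-0.1, 0.0, -0.0]
opening: 0.0931
gripper_force: 0.0
```

```bash
cat > chk.py <<'E'
from h import *
import sys
def rect(n,tag,x0,x1,y0,y1,z0,hh):  # hh: face height in m
    f=np.load(f'pics/{tag}.npz'); P=pts(n,f['d']); x,y,z=np.moveaxis(P,-1,0)
    m=((x>x0)&(x<x1)&(y>y0)&(y<y1)&(z>z0)&(abs(z-hh)<.008)).astype(np.uint8)
    cs=max(cv2.findContours(m,0,1)[0],key=cv2.contourArea)[:,0]
    r=cv2.minAreaRect((ray(n,cs,hh)[:,:2]*1000).astype(np.float32))
    print(n,'z',np.median(z[m>0]).round(4),np.round(r[0],1),np.round(r[1],1),round(r[2],1)); return r
E
python3 - <<'E'
from chk import *
s=robot.read_state();print(s['tool_pos'],s['orientation'])
for n in('top','scene'): snap(n,n+'3'); rect(n,n+'3',.53,.63,.05,.17,.03,.053);rect(n,n+'3',.53,.65,.27,.4,.03,.068)
E
```

```text
[ 0.44034721 -0.17971853  0.16841918] [-8.69785147e-02 -3.13992620e+00  2.62208585e-04]
top z 0.053 [577.  110.2] [56.3 56.7] 87.6
top z 0.0683 [588.6 328.8] [58.4 56.8] 86.9
scene z 0.0524 [552.9 123.5] [35.7 11.5] 60.1Traceback (most recent call last):
  File "<stdin>", line 3, in <module>
  File "chk.py", line 6, in rect
    cs=max(cv2.findContours(m,0,1)[0],key=cv2.contourArea)[:,0]
       ~~~^^^^^^^^^^^^^^^^^^^^^^^^^^^^^^^^^^^^^^^^^^^^^^^^
ValueError: max() iterable argument is empty
```

The thick block sits within about 1 mm of the pad centre. Now the disc.

Emit:
{"fn": "arm_command", "kwargs": {"targets": [{"x": 0,"y": 0.006,"z": -0.08,"rx": 0,"ry": 0,"rz": 0,"claw": 0},{"x": 0,"y": 0.006,"z": -0.16,"rx": 0,"ry": 0,"rz": 0,"claw": 0},{"x": 0,"y": 0.006,"z": -0.23,"rx": 0,"ry": 0,"rz": 0,"claw": 0},{"x": 0,"y": 0.006,"z": -0.28,"rx": 0,"ry": 0,"rz": 0,"claw": 0},{"x": 0,"y": 0.006,"z": -0.302,"rx": 0,"ry": 0,"rz": 0,"claw": 0},{"x": 0,"y": 0.006,"z": -0.302,"rx": 0,"ry": 0,"rz": 0,"claw": 0},{"x": 0,"y": 0.006,"z": -0.302,"rx": 0,"ry": 0,"rz": 0,"claw": 0}]}}

```text
t: 6.23
tool_pos: [0.4422, -0.1732, 0.0179]
orientation: [-0.076, -3.14, -0.001]
force: [0.4, 0.8, 0.2]
opening: 0.0929
gripper_force: 0.0
```

Emit:
{"fn": "arm_command", "kwargs": {"targets": [{"x": 0,"y": 0,"z": 0,"rx": 0,"ry": 0,"rz": 0,"claw": 160},{"x": 0,"y": 0,"z": 0,"rx": 0,"ry": 0,"rz": 0,"claw": 160},{"x": 0,"y": 0,"z": 0,"rx": 0,"ry": 0,"rz": 0,"claw": 160},{"x": 0,"y": 0,"z": 0,"rx": 0,"ry": 0,"rz": 0,"claw": 160},{"x": 0,"y": 0,"z": 0,"rx": 0,"ry": 0,"rz": 0,"claw": 160},{"x": 0,"y": 0,"z": 0,"rx": 0,"ry": 0,"rz": 0,"claw": 160},{"x": 0,"y": 0,"z": 0,"rx": 0,"ry": 0,"rz": 0,"claw": 160},{"x": 0,"y": 0,"z": 0,"rx": 0,"ry": 0,"rz": 0,"claw": 160},{"x": 0,"y": 0,"z": 0,"rx": 0,"ry": 0,"rz": 0,"claw": 160}]}}

```text
t: 6.98
tool_pos: [0.4417, -0.1747, 0.0181]
orientation: [0.08, 3.14, -0.0]
force: [0.3, 0.2, 3.0]
opening: 0.0571
gripper_force: 25.0
```

Emit:
{"fn": "arm_command", "kwargs": {"targets": [{"x": 0,"y": 0,"z": 0.08,"rx": 0,"ry": 0,"rz": 0,"claw": 160},{"x": 0,"y": 0,"z": 0.16,"rx": 0,"ry": 0,"rz": 0,"claw": 160},{"x": 0,"y": 0,"z": 0.24,"rx": 0,"ry": 0,"rz": 0,"claw": 160},{"x": 0,"y": 0,"z": 0.32,"rx": 0,"ry": 0,"rz": 0,"claw": 160},{"x": 0.03,"y": 0.06,"z": 0.32,"rx": 0,"ry": 0,"rz": 0,"claw": 160},{"x": 0.06,"y": 0.13,"z": 0.32,"rx": 0,"ry": 0,"rz": 0,"claw": 160}]}}

```text
t: 7.48
tool_pos: [0.4737, -0.1114, 0.1818]
orientation: [0.087, 3.134, -0.004]
force: [1.1, 0.1, -2.4]
opening: 0.057
gripper_force: 25.0
```

Emit:
{"fn": "arm_command", "kwargs": {"targets": [{"x": 0.03,"y": 0.06,"z": 0,"rx": 0,"ry": 0,"rz": 0,"claw": 160},{"x": 0.06,"y": 0.13,"z": 0,"rx": 0,"ry": 0,"rz": 0,"claw": 160},{"x": 0.1,"y": 0.2,"z": 0,"rx": 0,"ry": 0,"rz": 0,"claw": 160},{"x": 0.14,"y": 0.27,"z": 0,"rx": 0,"ry": 0,"rz": 0,"claw": 160},{"x": 0.18,"y": 0.34,"z": 0,"rx": 0,"ry": 0,"rz": 0,"claw": 160},{"x": 0.214,"y": 0.4,"z": 0,"rx": 0,"ry": 0,"rz": 0,"claw": 160},{"x": 0.214,"y": 0.437,"z": 0,"rx": 0,"ry": 0,"rz": 0,"claw": 160},{"x": 0.214,"y": 0.437,"z": 0,"rx": 0,"ry": 0,"rz": 0,"claw": 160},{"x": 0.214,"y": 0.437,"z": 0,"rx": 0,"ry": 0,"rz": 0,"claw": 160}]}}

```text
t: 8.23
tool_pos: [0.5782, 0.1097, 0.1772]
orientation: [-0.076, -3.139, 0.001]
force: [0.9, 0.3, -1.3]
opening: 0.0575
gripper_force: 25.0
```

Emit:
{"fn": "arm_command", "kwargs": {"targets": [{"x": 0,"y": 0,"z": 0,"rx": 0,"ry": 0,"rz": 0,"claw": 160}]}}

```text
t: 8.32
tool_pos: [0.5782, 0.1083, 0.1775]
orientation: [-0.08, -3.14, 0.001]
force: [0.1, 0.4, -1.1]
opening: 0.0572
gripper_force: 25.0
```

Emit:
{"fn": "arm_command", "kwargs": {"targets": [{"x": -0.001,"y": 0,"z": -0.07,"rx": 0,"ry": 0,"rz": 0,"claw": 160},{"x": -0.001,"y": 0,"z": -0.14,"rx": 0,"ry": 0,"rz": 0,"claw": 160},{"x": -0.001,"y": 0,"z": -0.19,"rx": 0,"ry": 0,"rz": 0,"claw": 160},{"x": -0.001,"y": 0,"z": -0.211,"rx": 0,"ry": 0,"rz": 0,"claw": 160},{"x": -0.001,"y": 0,"z": -0.211,"rx": 0,"ry": 0,"rz": 0,"claw": 160},{"x": -0.001,"y": 0,"z": -0.211,"rx": 0,"ry": 0,"rz": 0,"claw": 160}]}}

```text
t: 8.82
tool_pos: [0.578, 0.1078, 0.0726]
orientation: [-0.082, -3.14, 0.0]
force: [0.4, 0.0, 0.4]
opening: 0.0571
gripper_force: 25.0
```

Emit:
{"fn": "arm_command", "kwargs": {"targets": [{"x": 0,"y": 0,"z": 0,"rx": 0,"ry": 0,"rz": 0,"claw": 160},{"x": 0,"y": 0,"z": 0,"rx": 0,"ry": 0,"rz": 0,"claw": 60},{"x": 0,"y": 0,"z": 0,"rx": 0,"ry": 0,"rz": 0,"claw": 0},{"x": 0,"y": 0,"z": 0,"rx": 0,"ry": 0,"rz": 0,"claw": 0},{"x": 0,"y": 0,"z": 0,"rx": 0,"ry": 0,"rz": 0,"claw": 0},{"x": 0,"y": 0,"z": 0.06,"rx": 0,"ry": 0,"rz": 0,"claw": 0},{"x": 0,"y": 0,"z": 0.12,"rx": 0,"ry": 0,"rz": 0,"claw": 0},{"x": 0,"y": 0,"z": 0.18,"rx": 0,"ry": 0,"rz": 0,"claw": 0},{"x": 0,"y": 0,"z": 0.2,"rx": 0,"ry": 0,"rz": 0,"claw": 0}]}}

```text
t: 9.57
tool_pos: [0.5804, 0.1093, 0.178]
orientation: [0.079, 3.134, 0.001]
force: [0.2, 0.5, 1.0]
opening: 0.0928
gripper_force: 0.0
```

Emit:
{"fn": "arm_command", "kwargs": {"targets": [{"x": 0,"y": -0.07,"z": 0,"rx": 0,"ry": 0,"rz": -0.055,"claw": 0},{"x": -0.02,"y": -0.14,"z": 0,"rx": 0,"ry": 0,"rz": -0.11,"claw": 0},{"x": -0.05,"y": -0.21,"z": 0,"rx": 0,"ry": 0,"rz": -0.165,"claw": 0},{"x": -0.08,"y": -0.28,"z": 0,"rx": 0,"ry": 0,"rz": -0.22,"claw": 0},{"x": -0.11,"y": -0.35,"z": 0,"rx": 0,"ry": 0,"rz": -0.275,"claw": 0},{"x": -0.14,"y": -0.42,"z": 0,"rx": 0,"ry": 0,"rz": -0.33,"claw": 0},{"x": -0.17,"y": -0.49,"z": 0,"rx": 0,"ry": 0,"rz": -0.385,"claw": 0},{"x": -0.2,"y": -0.56,"z": 0,"rx": 0,"ry": 0,"rz": -0.44,"claw": 0},{"x": -0.22,"y": -0.63,"z": 0,"rx": 0,"ry": 0,"rz": -0.495,"claw": 0},{"x": -0.24,"y": -0.7,"z": 0,"rx": 0,"ry": 0,"rz": -0.55,"claw": 0}]}}

```text
t: 10.4
tool_pos: [0.457, -0.2425, 0.1723]
orientation: [1.716, 2.631, 0.0]
force: [1.4, 0.2, -0.5]
opening: 0.0926
gripper_force: 0.0
```

Emit:
{"fn": "arm_command", "kwargs": {"targets": [{"x": -0.015,"y": -0.07,"z": 0,"rx": 0,"ry": 0,"rz": -0.05,"claw": 0},{"x": -0.03,"y": -0.14,"z": 0,"rx": 0,"ry": 0,"rz": -0.1,"claw": 0},{"x": -0.043,"y": -0.21,"z": 0,"rx": 0,"ry": 0,"rz": -0.15,"claw": 0},{"x": -0.043,"y": -0.26,"z": 0,"rx": 0,"ry": 0,"rz": -0.1525,"claw": 0},{"x": -0.043,"y": -0.26,"z": 0,"rx": 0,"ry": 0,"rz": -0.1525,"claw": 0},{"x": -0.043,"y": -0.26,"z": 0,"rx": 0,"ry": 0,"rz": -0.1525,"claw": 0}]}}

```text
t: 10.9
tool_pos: [0.436, -0.3719, 0.1717]
orientation: [-2.092, -2.343, -0.0]
force: [0.1, 0.2, 0.9]
opening: 0.0931
gripper_force: 0.0
```

Run:
```python
from chk import *
s=robot.read_state();print(s['tool_pos'],s['orientation'])
f=lambda r:np.degrees(2*np.arctan2(r[1],r[0]))-90
print('tooly',f(s['orientation']))
snap('top','top4');snap('scene','scene4'); rect('top','top4',.53,.63,.05,.17,.03,.068);rect('top','top4',.53,.65,.27,.4,.03,.068)
a=cv2.imread('pics/top4.png')[150:310,140:320];b=cv2.imread('pics/scene4.png')[100:260,180:360]
cv2.imwrite('pics/v4.png',cv2.resize(np.hstack([a,b]),None,fx=2.2,fy=2.2))
```

```text
[ 0.43598682 -0.37190694  0.17173355] [-2.09164495e+00 -2.34281918e+00 -3.61985956e-04]
tooly -353.5163021962991
top z 0.0682 [578.2 109.7] [56.1 54.8] 1.7
top z 0.0681 [588.6 328.9] [58.3 56.8] 86.9
```

View pics/v4.png

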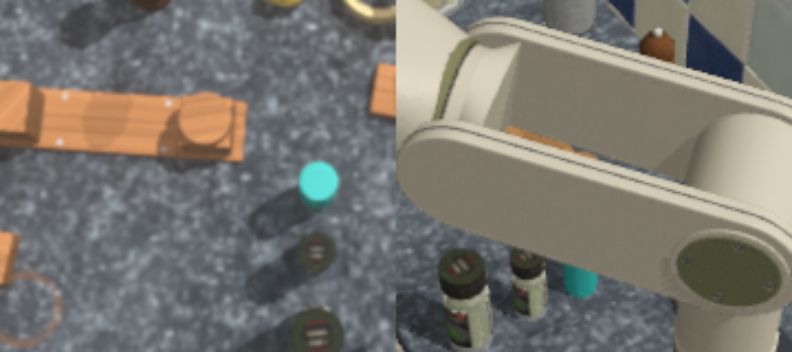

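The disc sits centred on the block at top view (222,206), with its top at 68.2 mm against the post's 68.1 mm. Now the tin.

Emit:
{"fn": "arm_command", "kwargs": {"targets": [{"x": 0,"y": 0.001,"z": -0.08,"rx": 0,"ry": 0,"rz": 0.002,"claw": 0},{"x": 0,"y": 0.001,"z": -0.16,"rx": 0,"ry": 0,"rz": 0.002,"claw": 0},{"x": 0,"y": 0.001,"z": -0.23,"rx": 0,"ry": 0,"rz": 0.002,"claw": 0},{"x": 0,"y": 0.001,"z": -0.28,"rx": 0,"ry": 0,"rz": 0.002,"claw": 0},{"x": 0,"y": 0.001,"z": -0.305,"rx": 0,"ry": 0,"rz": 0.002,"claw": 0},{"x": 0,"y": 0.001,"z": -0.305,"rx": 0,"ry": 0,"rz": 0.002,"claw": 0},{"x": 0,"y": 0.001,"z": -0.305,"rx": 0,"ry": 0,"rz": 0.002,"claw": 0}]}}

```text
t: 11.58
tool_pos: [0.4371, -0.37, 0.0206]
orientation: [-2.084, -2.351, -0.0]
force: [-0.6, 0.1, 0.6]
opening: 0.093
gripper_force: 0.0
```

Emit:
{"fn": "arm_command", "kwargs": {"targets": [{"x": 0,"y": 0,"z": 0,"rx": 0,"ry": 0,"rz": 0,"claw": 140},{"x": 0,"y": 0,"z": 0,"rx": 0,"ry": 0,"rz": 0,"claw": 140},{"x": 0,"y": 0,"z": 0,"rx": 0,"ry": 0,"rz": 0,"claw": 140},{"x": 0,"y": 0,"z": 0,"rx": 0,"ry": 0,"rz": 0,"claw": 140},{"x": 0,"y": 0,"z": 0,"rx": 0,"ry": 0,"rz": 0,"claw": 140},{"x": 0,"y": 0,"z": 0,"rx": 0,"ry": 0,"rz": 0,"claw": 140},{"x": 0,"y": 0,"z": 0,"rx": 0,"ry": 0,"rz": 0,"claw": 140},{"x": 0,"y": 0,"z": 0,"rx": 0,"ry": 0,"rz": 0,"claw": 140}]}}

```text
t: 12.25
tool_pos: [0.4368, -0.3709, 0.0204]
orientation: [2.085, 2.349, -0.0]
force: [-1.9, 0.6, 5.2]
opening: 0.0595
gripper_force: 25.0
```

Emit:
{"fn": "arm_command", "kwargs": {"targets": [{"x": 0,"y": 0,"z": 0.08,"rx": 0,"ry": 0,"rz": 0,"claw": 140},{"x": 0,"y": 0,"z": 0.16,"rx": 0,"ry": 0,"rz": 0,"claw": 140},{"x": 0,"y": 0,"z": 0.24,"rx": 0,"ry": 0,"rz": 0,"claw": 140},{"x": 0,"y": 0,"z": 0.32,"rx": 0,"ry": 0,"rz": 0,"claw": 140},{"x": 0,"y": 0,"z": 0.32,"rx": 0,"ry": 0,"rz": 0,"claw": 140}]}}

```text
t: 12.67
tool_pos: [0.4398, -0.3738, 0.1897]
orientation: [2.076, 2.34, -0.001]
force: [1.4, -1.0, 0.3]
opening: 0.0599
gripper_force: 25.0
```

Emit:
{"fn": "arm_command", "kwargs": {"targets": [{"x": 0.017,"y": 0.07,"z": 0,"rx": 0,"ry": 0,"rz": -0.02,"claw": 140},{"x": 0.035,"y": 0.14,"z": 0,"rx": 0,"ry": 0,"rz": -0.04,"claw": 140},{"x": 0.052,"y": 0.21,"z": 0,"rx": 0,"ry": 0,"rz": -0.06,"claw": 140},{"x": 0.07,"y": 0.28,"z": 0,"rx": 0,"ry": 0,"rz": -0.0855,"claw": 140},{"x": 0.087,"y": 0.35,"z": 0,"rx": 0,"ry": 0,"rz": -0.0855,"claw": 140},{"x": 0.105,"y": 0.42,"z": 0,"rx": 0,"ry": 0,"rz": -0.0855,"claw": 140},{"x": 0.122,"y": 0.49,"z": 0,"rx": 0,"ry": 0,"rz": -0.0855,"claw": 140},{"x": 0.14,"y": 0.56,"z": 0,"rx": 0,"ry": 0,"rz": -0.0855,"claw": 140},{"x": 0.157,"y": 0.63,"z": 0,"rx": 0,"ry": 0,"rz": -0.0855,"claw": 140},{"x": 0.175,"y": 0.7,"z": 0,"rx": 0,"ry": 0,"rz": -0.0855,"claw": 140}]}}

```text
t: 13.5
tool_pos: [0.5238, -0.0187, 0.1792]
orientation: [-2.278, -2.162, 0.001]
force: [0.8, -0.8, -1.1]
opening: 0.0598
gripper_force: 25.0
```

Emit:
{"fn": "arm_command", "kwargs": {"targets": [{"x": 0.02,"y": 0.07,"z": 0,"rx": 0,"ry": 0,"rz": 0,"claw": 140},{"x": 0.04,"y": 0.14,"z": 0,"rx": 0,"ry": 0,"rz": 0,"claw": 140},{"x": 0.06,"y": 0.21,"z": 0,"rx": 0,"ry": 0,"rz": 0,"claw": 140},{"x": 0.08,"y": 0.28,"z": 0,"rx": 0,"ry": 0,"rz": 0,"claw": 140},{"x": 0.1,"y": 0.35,"z": 0,"rx": 0,"ry": 0,"rz": 0,"claw": 140},{"x": 0.118,"y": 0.42,"z": 0,"rx": 0,"ry": 0,"rz": 0,"claw": 140},{"x": 0.118,"y": 0.48,"z": 0,"rx": 0,"ry": 0,"rz": 0,"claw": 140},{"x": 0.118,"y": 0.48,"z": 0,"rx": 0,"ry": 0,"rz": 0,"claw": 140},{"x": 0.118,"y": 0.48,"z": 0,"rx": 0,"ry": 0,"rz": 0,"claw": 140},{"x": 0.118,"y": 0.48,"z": 0,"rx": 0,"ry": 0,"rz": 0,"claw": 140}]}}

```text
t: 14.33
tool_pos: [0.5826, 0.219, 0.1789]
orientation: [-2.278, -2.163, 0.002]
force: [-0.6, -1.3, -1.3]
opening: 0.0595
gripper_force: 25.0
```

Run:
```python
from chk import *
s=robot.read_state();print(s['tool_pos'],s['orientation'])
f=lambda r:np.degrees(2*np.arctan2(r[1],r[0]))-90
print('tooly',f(s['orientation']))
snap('scene','scene5')
b=cv2.imread('pics/scene5.png')[60:260,150:350]
cv2.imwrite('pics/v5.png',cv2.resize(b,None,fx=2.8,fy=2.8))
```

```text
[0.58258396 0.21904695 0.17894136] [-2.27755649 -2.16341751  0.0024401 ]
tooly -362.9445083697382
```

View pics/v5.png

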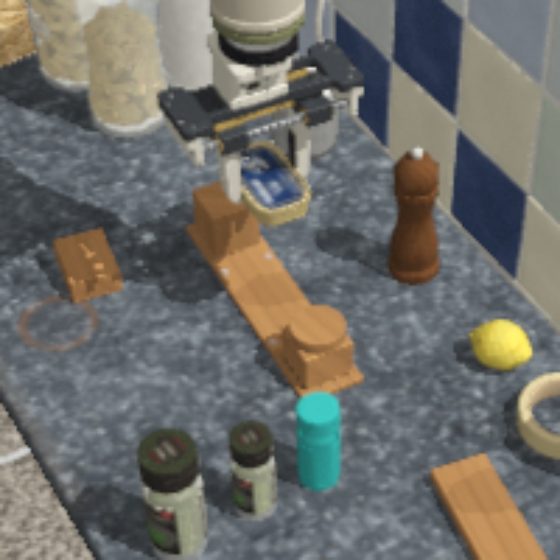

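The tin is held between the fingers over the board, at crop pixel (268,185). I'll check that it's level before lowering.

Run:
```python
from chk import *
f=np.load('pics/scene5.npz'); P=pts('scene',f['d']); p=f['p']; x,y,z=np.moveaxis(P,-1,0)
m=(x>.55)&(x<.62)&(y>.15)&(y<.29)&(z>.14)&(z<.21); q=P[m]
b=m&(p[...,2].astype(int)>p[...,0]+15); B=P[b]
A=np.c_[B[:,:2]-B[:,:2].mean(0),np.ones(len(B))]; c=np.linalg.lstsq(A,B[:,2],rcond=None)[0]
print(len(B),B.mean(0),c,'y extent',np.percentile(q[:,1],[1,99]))
```

```text
238 [0.58376956 0.210947   0.18178909] [-0.02510426 -0.00371909  0.18178909] y extent [0.16442666 0.26704948]
```

Emit:
{"fn": "arm_command", "kwargs": {"targets": [{"x": 0.001,"y": 0.001,"z": -0.08,"rx": 0,"ry": 0,"rz": 0,"claw": 140},{"x": 0.001,"y": 0.001,"z": -0.16,"rx": 0,"ry": 0,"rz": 0,"claw": 140},{"x": 0.001,"y": 0.001,"z": -0.23,"rx": 0,"ry": 0,"rz": 0,"claw": 140},{"x": 0.001,"y": 0.001,"z": -0.27,"rx": 0,"ry": 0,"rz": 0,"claw": 140},{"x": 0.001,"y": 0.001,"z": -0.29,"rx": 0,"ry": 0,"rz": 0,"claw": 140},{"x": 0.001,"y": 0.001,"z": -0.3,"rx": 0,"ry": 0,"rz": 0,"claw": 140},{"x": 0.001,"y": 0.001,"z": -0.3,"rx": 0,"ry": 0,"rz": 0,"claw": 140},{"x": 0.001,"y": 0.001,"z": -0.3,"rx": 0,"ry": 0,"rz": 0,"claw": 140}]}}

```text
t: 15.05
tool_pos: [0.585, 0.2196, 0.0317]
orientation: [2.279, 2.161, 0.004]
force: [-0.3, -0.2, -1.0]
opening: 0.0596
gripper_force: 25.0
```

Emit:
{"fn": "arm_command", "kwargs": {"targets": [{"x": 0,"y": 0,"z": 0,"rx": 0,"ry": 0,"rz": 0,"claw": 60},{"x": 0,"y": 0,"z": 0,"rx": 0,"ry": 0,"rz": 0,"claw": 0},{"x": 0,"y": 0,"z": 0,"rx": 0,"ry": 0,"rz": 0,"claw": 0},{"x": 0,"y": 0,"z": 0,"rx": 0,"ry": 0,"rz": 0,"claw": 0},{"x": 0,"y": 0,"z": 0.06,"rx": 0,"ry": 0,"rz": 0,"claw": 0},{"x": 0,"y": 0,"z": 0.12,"rx": 0,"ry": 0,"rz": 0,"claw": 0},{"x": 0,"y": 0,"z": 0.2,"rx": 0,"ry": 0,"rz": 0,"claw": 0},{"x": 0,"y": 0,"z": 0.25,"rx": 0,"ry": 0,"rz": 0,"claw": 0},{"x": 0,"y": 0,"z": 0.28,"rx": 0,"ry": 0,"rz": 0,"claw": 0}]}}

```text
t: 15.8
tool_pos: [0.5855, 0.2206, 0.1751]
orientation: [2.276, 2.161, 0.009]
force: [-0.4, 0.2, 0.2]
opening: 0.0928
gripper_force: 0.0
```

Emit:
{"fn": "arm_command", "kwargs": {"targets": [{"x": 0,"y": -0.08,"z": 0,"rx": 0,"ry": 0,"rz": -0.02,"claw": 0},{"x": 0,"y": -0.16,"z": 0,"rx": 0,"ry": 0,"rz": -0.04,"claw": 0},{"x": 0,"y": -0.24,"z": 0,"rx": 0,"ry": 0,"rz": -0.058,"claw": 0},{"x": 0,"y": -0.32,"z": 0,"rx": 0,"ry": 0,"rz": -0.058,"claw": 0},{"x": 0,"y": -0.4,"z": 0,"rx": 0,"ry": 0,"rz": -0.058,"claw": 0},{"x": 0.005,"y": -0.48,"z": 0,"rx": 0,"ry": 0,"rz": -0.058,"claw": 0},{"x": 0.01,"y": -0.56,"z": 0,"rx": 0,"ry": 0,"rz": -0.058,"claw": 0},{"x": 0.02,"y": -0.64,"z": 0,"rx": 0,"ry": 0,"rz": -0.058,"claw": 0},{"x": 0.03,"y": -0.72,"z": 0,"rx": 0,"ry": 0,"rz": -0.058,"claw": 0},{"x": 0.035,"y": -0.8,"z": 0,"rx": 0,"ry": 0,"rz": -0.058,"claw": 0}]}}

```text
t: 16.63
tool_pos: [0.6013, -0.1821, 0.1704]
orientation: [2.399, 2.027, 0.001]
force: [0.9, 0.7, 0.7]
opening: 0.0931
gripper_force: 0.0
```

Emit:
{"fn": "arm_command", "kwargs": {"targets": [{"x": 0,"y": -0.06,"z": 0,"rx": 0,"ry": 0,"rz": 0,"claw": 0},{"x": 0,"y": -0.09,"z": 0,"rx": 0,"ry": 0,"rz": 0,"claw": 0},{"x": 0,"y": -0.09,"z": 0,"rx": 0,"ry": 0,"rz": 0,"claw": 0},{"x": 0,"y": -0.09,"z": 0,"rx": 0,"ry": 0,"rz": 0,"claw": 0}]}}

```text
t: 16.97
tool_pos: [0.6009, -0.2253, 0.1698]
orientation: [-2.401, -2.025, -0.0]
force: [-0.4, 0.5, -0.5]
opening: 0.0932
gripper_force: 0.0
```

Run:
```python
from chk import *
s=robot.read_state();print(s['tool_pos'],s['orientation'])
f=lambda r:np.degrees(2*np.arctan2(r[1],r[0]))-90
print('tooly',f(s['orientation']))
snap('top','top6');snap('scene','scene6')
rect('top','top6',.53,.65,.12,.3,.02,.033)
rect('top','top6',.53,.63,.05,.17,.05,.068);rect('top','top6',.53,.65,.27,.4,.05,.068)
b=cv2.imread('pics/scene6.png')[60:260,170:370];a=cv2.imread('pics/top6.png')[120:320,120:320]
cv2.imwrite('pics/v6.png',cv2.resize(np.hstack([a,b]),None,fx=2,fy=2))
```

```text
[ 0.60091441 -0.2252589   0.16980772] [-2.40108411e+00 -2.02507003e+00 -4.27514381e-04]
tooly -369.71155314202167
top z 0.0303 [586.3 219.1] [ 63.  104.3] 0.7
top z 0.068 [578.2 109.7] [56.1 54.8] 1.7
top z 0.0682 [588.7 329.3] [57.5 56.8] 87.1
```

View pics/v6.png

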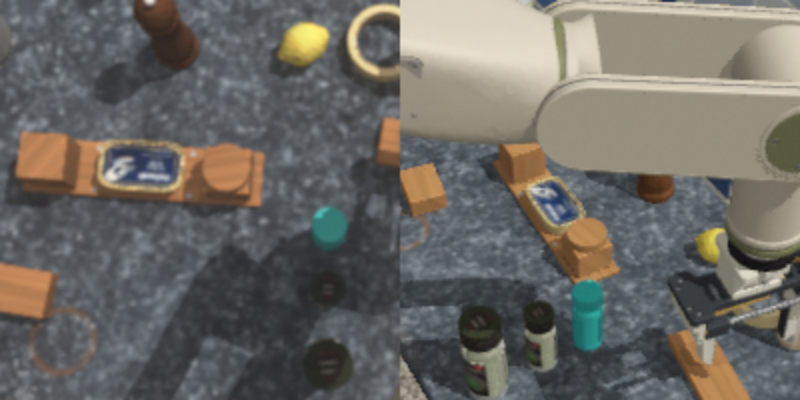

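The tin stands between post and blocks at (140,165) in the left crop and looks slightly turned. I'll measure its axis more robustly.

```bash
cat > tin.py <<'E'
from chk import *
def tin(n,tag,x0=.53,x1=.65,y0=.145,y1=.295,h=.033):
    f=np.load(f'pics/{tag}.npz'); P=pts(n,f['d']); p=f['p'].astype(int); x,y,z=np.moveaxis(P,-1,0)
    m=(x>x0)&(x<x1)&(y>y0)&(y<y1)&(abs(z-h)<.015)
    b=m&(p[...,2]>p[...,0]+5)
    for nm,k in(('z',m&(z>h-.013)&(z<h+.008)),('blue',b)):
        v,u=np.nonzero(k); q=ray(n,np.c_[u,v],h)[:,:2]*1000
        c=np.cov(q.T); th=np.degrees(.5*np.arctan2(2*c[0,1],c[0,0]-c[1,1]))
        r=cv2.minAreaRect(q.astype(np.float32))
        print(n,tag,nm,len(q),'mean',q.mean(0).round(1),'axis',round(th,1),'rect',np.round(r[0],1),np.round(r[1],1),round(r[2],1))
if __name__=='__main__':
    for n in('top','scene'):
        tin(n,n+'6'); tin(n,n+'0',.37,.5,-.45,-.3,.025)
E
python3 tin.py
```

```text
top top6 z 999 mean [586.2 219.2] axis 87.1 rect [586.3 219.1] [ 63.  104.3] 0.7
top top6 blue 497 mean [586.6 214.7] axis 82.7 rect [586.2 218.7] [88.9 42.3] 86.6
top top0 z 1059 mean [ 436.7 -370.2] axis -82.9 rect [ 436.8 -369.9] [ 62.4 105.8] 6.9
top top0 blue 543 mean [ 437.5 -374.8] axis -87.6 rect [ 436.  -371.3] [43.8 90.6] 5.8
scene scene6 z 512 mean [585.7 216.6] axis 82.1 rect [585.6 214.4] [115.3  65.7] 87.4
scene scene6 blue 272 mean [585.4 213.5] axis 83.2 rect [585.3 216.8] [89.3 44.4] 85.9
scene scene0 z 1117 mean [ 435.6 -373.2] axis -84.2 rect [ 435.6 -372.2] [ 64.8 105.6] 6.3
scene scene0 blue 595 mean [ 435.2 -376.2] axis -86.6 rect [ 435.4 -372.3] [49.2 92.7] 6.6
```

The tin is in line (about -3°) but sits roughly 2.7 mm too far in +x. I'll go back and re-centre it now, since the plank covers it afterwards.

Emit:
{"fn": "arm_command", "kwargs": {"targets": [{"x": 0,"y": 0.08,"z": 0,"rx": 0,"ry": 0,"rz": 0.02,"claw": 0},{"x": 0,"y": 0.16,"z": 0,"rx": 0,"ry": 0,"rz": 0.04,"claw": 0},{"x": 0,"y": 0.24,"z": 0,"rx": 0,"ry": 0,"rz": 0.058,"claw": 0},{"x": 0,"y": 0.32,"z": 0,"rx": 0,"ry": 0,"rz": 0.058,"claw": 0},{"x": -0.01,"y": 0.4,"z": 0,"rx": 0,"ry": 0,"rz": 0.058,"claw": 0},{"x": -0.02,"y": 0.48,"z": 0,"rx": 0,"ry": 0,"rz": 0.058,"claw": 0},{"x": -0.03,"y": 0.56,"z": 0,"rx": 0,"ry": 0,"rz": 0.058,"claw": 0},{"x": -0.04,"y": 0.64,"z": 0,"rx": 0,"ry": 0,"rz": 0.058,"claw": 0},{"x": -0.04,"y": 0.72,"z": 0,"rx": 0,"ry": 0,"rz": 0.058,"claw": 0},{"x": -0.04,"y": 0.8,"z": 0,"rx": 0,"ry": 0,"rz": 0.058,"claw": 0}]}}

```text
t: 17.9
tool_pos: [0.5795, 0.1788, 0.1704]
orientation: [2.276, 2.166, 0.001]
force: [1.5, 0.4, 0.4]
opening: 0.0929
gripper_force: 0.0
```

Emit:
{"fn": "arm_command", "kwargs": {"targets": [{"x": 0,"y": 0.06,"z": 0,"rx": 0,"ry": 0,"rz": 0,"claw": 0},{"x": 0,"y": 0.09,"z": 0,"rx": 0,"ry": 0,"rz": 0,"claw": 0},{"x": 0,"y": 0.09,"z": 0,"rx": 0,"ry": 0,"rz": 0,"claw": 0},{"x": 0,"y": 0.09,"z": 0,"rx": 0,"ry": 0,"rz": 0,"claw": 0},{"x": 0,"y": 0.09,"z": 0,"rx": 0,"ry": 0,"rz": 0,"claw": 0},{"x": 0,"y": 0.09,"z": 0,"rx": 0,"ry": 0,"rz": 0,"claw": 0}]}}

```text
t: 18.4
tool_pos: [0.581, 0.2188, 0.1699]
orientation: [2.279, 2.162, -0.001]
force: [-1.4, 0.6, 0.0]
opening: 0.0929
gripper_force: 0.0
```

Emit:
{"fn": "arm_command", "kwargs": {"targets": [{"x": 0,"y": 0,"z": -0.08,"rx": 0,"ry": 0,"rz": 0,"claw": 0},{"x": 0,"y": 0,"z": -0.16,"rx": 0,"ry": 0,"rz": 0,"claw": 0},{"x": 0,"y": 0,"z": -0.23,"rx": 0,"ry": 0,"rz": 0,"claw": 0},{"x": 0,"y": 0,"z": -0.27,"rx": 0,"ry": 0,"rz": 0,"claw": 0},{"x": 0,"y": 0,"z": -0.28,"rx": 0,"ry": 0,"rz": 0,"claw": 0},{"x": 0,"y": 0,"z": -0.28,"rx": 0,"ry": 0,"rz": 0,"claw": 0},{"x": 0,"y": 0,"z": -0.28,"rx": 0,"ry": 0,"rz": 0,"claw": 0}]}}

```text
t: 18.98
tool_pos: [0.5821, 0.2194, 0.0313]
orientation: [2.279, 2.161, 0.002]
force: [0.2, 0.5, 0.9]
opening: 0.093
gripper_force: 0.0
```

Emit:
{"fn": "arm_command", "kwargs": {"targets": [{"x": 0,"y": 0,"z": 0,"rx": 0,"ry": 0,"rz": 0,"claw": 140},{"x": 0,"y": 0,"z": 0,"rx": 0,"ry": 0,"rz": 0,"claw": 140},{"x": 0,"y": 0,"z": 0,"rx": 0,"ry": 0,"rz": 0,"claw": 140},{"x": 0,"y": 0,"z": 0,"rx": 0,"ry": 0,"rz": 0,"claw": 140},{"x": 0,"y": 0,"z": 0,"rx": 0,"ry": 0,"rz": 0,"claw": 140},{"x": 0,"y": 0,"z": 0,"rx": 0,"ry": 0,"rz": 0,"claw": 140},{"x": 0,"y": 0,"z": 0,"rx": 0,"ry": 0,"rz": 0,"claw": 140},{"x": 0,"y": 0,"z": 0,"rx": 0,"ry": 0,"rz": 0,"claw": 140}], "squeeze": 10}}

```text
t: 19.65
tool_pos: [0.5816, 0.2201, 0.0306]
orientation: [2.278, 2.163, 0.002]
force: [0.2, 0.2, 4.4]
opening: 0.0597
gripper_force: 10.0
```

Emit:
{"fn": "arm_command", "kwargs": {"targets": [{"x": 0,"y": 0,"z": 0,"rx": 0,"ry": 0,"rz": 0,"claw": 60},{"x": 0,"y": 0,"z": 0,"rx": 0,"ry": 0,"rz": 0,"claw": 0},{"x": 0,"y": 0,"z": 0,"rx": 0,"ry": 0,"rz": 0,"claw": 0},{"x": 0,"y": 0,"z": 0,"rx": 0,"ry": 0,"rz": 0,"claw": 0},{"x": 0,"y": 0,"z": 0.06,"rx": 0,"ry": 0,"rz": 0,"claw": 0},{"x": 0,"y": 0,"z": 0.12,"rx": 0,"ry": 0,"rz": 0,"claw": 0},{"x": 0,"y": 0,"z": 0.2,"rx": 0,"ry": 0,"rz": 0,"claw": 0},{"x": 0,"y": 0,"z": 0.25,"rx": 0,"ry": 0,"rz": 0,"claw": 0},{"x": 0,"y": 0,"z": 0.28,"rx": 0,"ry": 0,"rz": 0,"claw": 0}]}}

```text
t: 20.4
tool_pos: [0.5827, 0.2204, 0.1745]
orientation: [2.277, 2.161, 0.007]
force: [1.0, -0.2, -0.4]
opening: 0.0928
gripper_force: 0.0
```

Emit:
{"fn": "arm_command", "kwargs": {"targets": [{"x": 0,"y": -0.08,"z": 0,"rx": 0,"ry": 0,"rz": -0.02,"claw": 0},{"x": 0,"y": -0.16,"z": 0,"rx": 0,"ry": 0,"rz": -0.04,"claw": 0},{"x": 0,"y": -0.24,"z": 0,"rx": 0,"ry": 0,"rz": -0.058,"claw": 0},{"x": 0,"y": -0.32,"z": 0,"rx": 0,"ry": 0,"rz": -0.058,"claw": 0},{"x": 0,"y": -0.4,"z": 0,"rx": 0,"ry": 0,"rz": -0.058,"claw": 0},{"x": 0.01,"y": -0.48,"z": 0,"rx": 0,"ry": 0,"rz": -0.058,"claw": 0},{"x": 0.02,"y": -0.56,"z": 0,"rx": 0,"ry": 0,"rz": -0.058,"claw": 0},{"x": 0.03,"y": -0.64,"z": 0,"rx": 0,"ry": 0,"rz": -0.058,"claw": 0},{"x": 0.04,"y": -0.72,"z": 0,"rx": 0,"ry": 0,"rz": -0.058,"claw": 0},{"x": 0.04,"y": -0.8,"z": 0,"rx": 0,"ry": 0,"rz": -0.058,"claw": 0}]}}

```text
t: 21.23
tool_pos: [0.6011, -0.182, 0.1697]
orientation: [-2.4, -2.027, -0.0]
force: [0.9, 0.7, 0.3]
opening: 0.0928
gripper_force: 0.0
```

Emit:
{"fn": "arm_command", "kwargs": {"targets": [{"x": 0,"y": -0.06,"z": 0,"rx": 0,"ry": 0,"rz": 0,"claw": 0},{"x": 0,"y": -0.091,"z": 0,"rx": 0,"ry": 0,"rz": 0,"claw": 0},{"x": 0,"y": -0.091,"z": 0,"rx": 0,"ry": 0,"rz": 0,"claw": 0},{"x": 0,"y": -0.091,"z": 0,"rx": 0,"ry": 0,"rz": 0,"claw": 0},{"x": 0,"y": -0.091,"z": 0,"rx": 0,"ry": 0,"rz": 0,"claw": 0}]}}

```text
t: 21.65
tool_pos: [0.6011, -0.2242, 0.1696]
orientation: [-2.398, -2.027, -0.0]
force: [0.1, 0.3, 0.2]
opening: 0.093
gripper_force: 0.0
```

Run:
```python
from tin import *
s=robot.read_state();print(s['tool_pos'],s['orientation'])
snap('top','top7'); tin('top','top7')
rect('top','top7',.53,.63,.05,.17,.05,.068);rect('top','top7',.53,.65,.27,.4,.05,.068)
```

```text
[ 0.60105609 -0.2241762   0.16956289] [-2.39848045e+00 -2.02732551e+00 -3.37295466e-04]
top top7 z 996 mean [582.8 219.3] axis 87.0 rect [583.8 219.1] [ 63.  104.3] 0.7
top top7 blue 480 mean [582.8 214.6] axis 81.6 rect [582.3 218.5] [89.7 41.9] 85.9
top z 0.068 [578.2 109.7] [56.1 54.8] 1.7
top z 0.0682 [588.3 329. ] [58.1 57.5] 86.9
```

The tin is now centred at (583,219) and in line. Next I'll grasp the plank.

Emit:
{"fn": "arm_command", "kwargs": {"targets": [{"x": 0,"y": 0,"z": -0.08,"rx": 0,"ry": 0,"rz": 0,"claw": 0},{"x": 0,"y": 0,"z": -0.16,"rx": 0,"ry": 0,"rz": 0,"claw": 0},{"x": 0,"y": 0,"z": -0.23,"rx": 0,"ry": 0,"rz": 0,"claw": 0},{"x": 0,"y": 0,"z": -0.28,"rx": 0,"ry": 0,"rz": 0,"claw": 0},{"x": 0,"y": 0,"z": -0.304,"rx": 0,"ry": 0,"rz": 0,"claw": 0},{"x": 0,"y": 0,"z": -0.304,"rx": 0,"ry": 0,"rz": 0,"claw": 0},{"x": 0,"y": 0,"z": -0.304,"rx": 0,"ry": 0,"rz": 0,"claw": 0}]}}

```text
t: 22.28
tool_pos: [0.6016, -0.2243, 0.0184]
orientation: [2.398, 2.029, 0.0]
force: [-0.4, 0.5, 0.1]
opening: 0.0928
gripper_force: 0.0
```

Emit:
{"fn": "arm_command", "kwargs": {"targets": [{"x": 0,"y": 0,"z": 0,"rx": 0,"ry": 0,"rz": 0,"claw": 160},{"x": 0,"y": 0,"z": 0,"rx": 0,"ry": 0,"rz": 0,"claw": 160},{"x": 0,"y": 0,"z": 0,"rx": 0,"ry": 0,"rz": 0,"claw": 160},{"x": 0,"y": 0,"z": 0,"rx": 0,"ry": 0,"rz": 0,"claw": 160},{"x": 0,"y": 0,"z": 0,"rx": 0,"ry": 0,"rz": 0,"claw": 160},{"x": 0,"y": 0,"z": 0,"rx": 0,"ry": 0,"rz": 0,"claw": 160},{"x": 0,"y": 0,"z": 0,"rx": 0,"ry": 0,"rz": 0,"claw": 160},{"x": 0,"y": 0,"z": 0,"rx": 0,"ry": 0,"rz": 0,"claw": 160}], "squeeze": 45}}

```text
t: 22.95
tool_pos: [0.6012, -0.2257, 0.0181]
orientation: [2.4, 2.027, 0.0]
force: [-0.3, 0.4, 1.8]
opening: 0.0594
gripper_force: 45.0
```

Emit:
{"fn": "arm_command", "kwargs": {"targets": [{"x": 0,"y": 0,"z": 0.07,"rx": 0,"ry": 0,"rz": 0,"claw": 160},{"x": 0,"y": 0,"z": 0.14,"rx": 0,"ry": 0,"rz": 0,"claw": 160},{"x": 0,"y": 0,"z": 0.21,"rx": 0,"ry": 0,"rz": 0,"claw": 160},{"x": 0,"y": 0,"z": 0.28,"rx": 0,"ry": 0,"rz": 0,"claw": 160},{"x": 0,"y": 0,"z": 0.3,"rx": 0,"ry": 0,"rz": 0,"claw": 160},{"x": 0,"y": 0,"z": 0.3,"rx": 0,"ry": 0,"rz": 0,"claw": 160}]}}

```text
t: 23.45
tool_pos: [0.6033, -0.2267, 0.1725]
orientation: [2.395, 2.023, 0.005]
force: [-0.4, -0.1, -1.0]
opening: 0.0595
gripper_force: 45.0
```

Run:
```python
from h import *
s=robot.read_state();print(s['tool_pos'],s['force'])
p,d=snap('scene','scene8'); P=pts('scene',d); x,y,z=np.moveaxis(P,-1,0)
V=cv2.cvtColor(p,cv2.COLOR_RGB2HSV); w=(V[...,0]<20)&(V[...,1]>90)&(V[...,2]>90)
m=w&(x>.52)&(x<.69)&(y>-.42)&(y<-.05)&(z>.1)&(z<.22); B=P[m]
A=np.c_[B[:,:2]-B[:,:2].mean(0),np.ones(len(B))]; print(len(B),np.linalg.lstsq(A,B[:,2],rcond=None)[0],np.percentile(B,[1,99],axis=0))
cv2.imwrite('pics/v8.png',p[120:400,200:500,::-1])
```

```text
[ 0.60331912 -0.22670585  0.17246333] [-0.41811446 -0.08553945 -1.04824461]
1900 [ 0.0340987  -0.00317404  0.17035143] [[ 0.55259412 -0.37589392  0.16033933]
 [ 0.64493772 -0.08198846  0.17539852]]
```

View pics/v8.png

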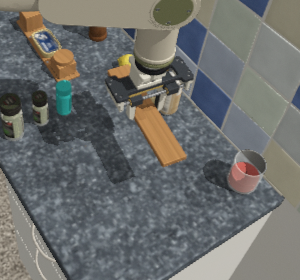

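Emit:
{"fn": "arm_command", "kwargs": {"targets": [{"x": 0,"y": 0.07,"z": 0,"rx": 0,"ry": 0,"rz": 0.02,"claw": 160},{"x": 0,"y": 0.14,"z": 0,"rx": 0,"ry": 0,"rz": 0.04,"claw": 160},{"x": 0,"y": 0.22,"z": 0,"rx": 0,"ry": 0,"rz": 0.058,"claw": 160},{"x": 0,"y": 0.3,"z": 0,"rx": 0,"ry": 0,"rz": 0.058,"claw": 160},{"x": -0.01,"y": 0.38,"z": 0,"rx": 0,"ry": 0,"rz": 0.058,"claw": 160},{"x": -0.02,"y": 0.46,"z": 0,"rx": 0,"ry": 0,"rz": 0.058,"claw": 160},{"x": -0.03,"y": 0.54,"z": 0,"rx": 0,"ry": 0,"rz": 0.058,"claw": 160},{"x": -0.038,"y": 0.62,"z": 0,"rx": 0,"ry": 0,"rz": 0.058,"claw": 160},{"x": -0.038,"y": 0.7,"z": 0,"rx": 0,"ry": 0,"rz": 0.058,"claw": 160},{"x": -0.038,"y": 0.77,"z": 0,"rx": 0,"ry": 0,"rz": 0.058,"claw": 160}]}}

```text
t: 24.33
tool_pos: [0.5794, 0.1616, 0.1639]
orientation: [-2.275, -2.161, 0.007]
force: [0.4, -0.7, -2.0]
opening: 0.0596
gripper_force: 45.0
```

Emit:
{"fn": "arm_command", "kwargs": {"targets": [{"x": 0,"y": 0.06,"z": 0,"rx": 0,"ry": 0,"rz": 0,"claw": 160},{"x": 0,"y": 0.1,"z": 0,"rx": 0,"ry": 0,"rz": 0,"claw": 160},{"x": 0,"y": 0.12,"z": 0,"rx": 0,"ry": 0,"rz": 0,"claw": 160},{"x": 0,"y": 0.12,"z": 0,"rx": 0,"ry": 0,"rz": 0,"claw": 160},{"x": 0,"y": 0.12,"z": 0,"rx": 0,"ry": 0,"rz": 0,"claw": 160},{"x": 0,"y": 0.12,"z": 0,"rx": 0,"ry": 0,"rz": 0,"claw": 160}]}}

```text
t: 24.83
tool_pos: [0.5817, 0.2178, 0.1666]
orientation: [-2.279, -2.161, 0.003]
force: [1.1, -0.6, -2.2]
opening: 0.0597
gripper_force: 45.0
```

```bash
cat > pl.py <<'E'
from h import *
def pl(n,tag,z0,z1):
    s=robot.read_state();r=s['orientation'];print(s['tool_pos'],'tooly',np.degrees(2*np.arctan2(r[1],r[0]))-90)
    p,d=snap(n,tag); P=pts(n,d); x,y,z=np.moveaxis(P,-1,0)
    V=cv2.cvtColor(p,cv2.COLOR_RGB2HSV); w=(V[...,0]<20)&(V[...,1]>90)&(V[...,2]>90)
    m=w&(x>.52)&(x<.65)&(y>.03)&(y<.42)&(z>z0)&(z<z1); B=P[m]
    h=np.median(B[:,2]); v,u=np.nonzero(m&(abs(z-h)<.006)); q=ray(n,np.c_[u,v],h)[:,:2]*1000
    A=np.c_[B[:,:2]-B[:,:2].mean(0),np.ones(len(B))]; r=cv2.minAreaRect(q.astype(np.float32))
    print(n,len(B),'slopes',np.linalg.lstsq(A,B[:,2],rcond=None)[0].round(4),'rect',np.round(r[0],1),np.round(r[1],1),round(r[2],1))
if __name__=='__main__': pl('scene','scene9',.13,.2); pl('top','top9',.13,.2)
E
python3 pl.py
```

```text
[0.58169698 0.21779255 0.16656761] tooly -363.03830143363245
scene 1130 slopes [0.0231 0.0078 0.1649] rect [579.2 184.1] [249.  62.] 86.6
[0.58197552 0.21772236 0.16709749] tooly -363.0680342089371
top 2454 slopes [0.0127 0.0007 0.165 ] rect [582.5 217. ] [298.4  60.3] 87.1
```

Emit:
{"fn": "arm_command", "kwargs": {"targets": [{"x": 0.001,"y": 0.004,"z": -0.06,"rx": 0,"ry": 0,"rz": 0,"claw": 160},{"x": 0.001,"y": 0.004,"z": -0.11,"rx": 0,"ry": 0,"rz": 0,"claw": 160},{"x": 0.001,"y": 0.004,"z": -0.14,"rx": 0,"ry": 0,"rz": 0,"claw": 160},{"x": 0.001,"y": 0.004,"z": -0.152,"rx": 0,"ry": 0,"rz": 0,"claw": 160},{"x": 0.001,"y": 0.004,"z": -0.152,"rx": 0,"ry": 0,"rz": 0,"claw": 160},{"x": 0.001,"y": 0.004,"z": -0.152,"rx": 0,"ry": 0,"rz": 0,"claw": 160}]}}

```text
t: 25.43
tool_pos: [0.5831, 0.2208, 0.0926]
orientation: [2.279, 2.162, 0.001]
force: [-0.9, 0.7, -0.9]
opening: 0.0593
gripper_force: 45.0
```

```bash
python3 -c "
from pl import *
pl('top','top10',.075,.12); print(robot.read_state()['force'])"
```

```text
[0.58307792 0.22083701 0.09264219] tooly -3.031120446614125
top 2125 slopes [0.0201 0.0017 0.0905] rect [583.7 220.6] [299.1  60.4] 87.0
[ 0.17440548  0.16129978 -1.05248969]
```

Emit:
{"fn": "arm_command", "kwargs": {"targets": [{"x": 0,"y": -0.002,"z": -0.006,"rx": 0,"ry": 0,"rz": 0,"claw": 160},{"x": 0,"y": -0.002,"z": -0.01,"rx": 0,"ry": 0,"rz": 0,"claw": 160},{"x": 0,"y": -0.002,"z": -0.012,"rx": 0,"ry": 0,"rz": 0,"claw": 160},{"x": 0,"y": -0.002,"z": -0.012,"rx": 0,"ry": 0,"rz": 0,"claw": 160},{"x": 0,"y": -0.002,"z": -0.012,"rx": 0,"ry": 0,"rz": 0,"claw": 160}]}}

```text
t: 25.9
tool_pos: [0.5827, 0.2205, 0.0862]
orientation: [2.278, 2.163, 0.001]
force: [0.7, -1.6, -1.0]
opening: 0.0594
gripper_force: 45.0
```

Emit:
{"fn": "arm_command", "kwargs": {"targets": [{"x": 0,"y": 0,"z": -0.001,"rx": 0,"ry": 0,"rz": 0,"claw": 160},{"x": 0,"y": 0,"z": -0.002,"rx": 0,"ry": 0,"rz": 0,"claw": 160},{"x": 0,"y": 0,"z": -0.002,"rx": 0,"ry": 0,"rz": 0,"claw": 160}]}}

```text
t: 26.15
tool_pos: [0.5827, 0.2205, 0.0861]
orientation: [2.278, 2.163, 0.001]
force: [-3.8, -1.6, 7.2]
opening: 0.0594
gripper_force: 45.0
```

Emit:
{"fn": "arm_command", "kwargs": {"targets": [{"x": 0,"y": 0,"z": 0,"rx": 0,"ry": 0,"rz": 0,"claw": 120},{"x": 0,"y": 0,"z": 0,"rx": 0,"ry": 0,"rz": 0,"claw": 80},{"x": 0,"y": 0,"z": 0,"rx": 0,"ry": 0,"rz": 0,"claw": 30},{"x": 0,"y": 0,"z": 0,"rx": 0,"ry": 0,"rz": 0,"claw": 0},{"x": 0,"y": 0,"z": 0,"rx": 0,"ry": 0,"rz": 0,"claw": 0},{"x": 0,"y": 0,"z": 0.06,"rx": 0,"ry": 0,"rz": 0,"claw": 0},{"x": 0,"y": 0,"z": 0.12,"rx": 0,"ry": 0,"rz": 0,"claw": 0},{"x": 0,"y": 0,"z": 0.18,"rx": 0,"ry": 0,"rz": 0,"claw": 0},{"x": 0,"y": 0,"z": 0.24,"rx": 0,"ry": 0,"rz": 0,"claw": 0},{"x": 0,"y": 0,"z": 0.24,"rx": 0,"ry": 0,"rz": 0,"claw": 0}]}}

```text
t: 26.98
tool_pos: [0.5859, 0.2214, 0.213]
orientation: [2.275, 2.16, 0.015]
force: [1.0, -0.8, 1.4]
opening: 0.0932
gripper_force: 0.0
```

Emit:
{"fn": "arm_command", "kwargs": {"targets": [{"x": -0.03,"y": -0.04,"z": 0.02,"rx": 0,"ry": 0,"rz": -0.055,"claw": 0},{"x": -0.06,"y": -0.08,"z": 0.02,"rx": 0,"ry": 0,"rz": -0.11,"claw": 0},{"x": -0.09,"y": -0.13,"z": 0.02,"rx": 0,"ry": 0,"rz": -0.17,"claw": 0},{"x": -0.12,"y": -0.18,"z": 0.02,"rx": 0,"ry": 0,"rz": -0.23,"claw": 0},{"x": -0.15,"y": -0.23,"z": 0.02,"rx": 0,"ry": 0,"rz": -0.29,"claw": 0},{"x": -0.18,"y": -0.28,"z": 0.02,"rx": 0,"ry": 0,"rz": -0.35,"claw": 0},{"x": -0.21,"y": -0.33,"z": 0.02,"rx": 0,"ry": 0,"rz": -0.41,"claw": 0},{"x": -0.24,"y": -0.38,"z": 0.02,"rx": 0,"ry": 0,"rz": -0.47,"claw": 0},{"x": -0.27,"y": -0.43,"z": 0.02,"rx": 0,"ry": 0,"rz": -0.53,"claw": 0},{"x": -0.295,"y": -0.469,"z": 0.02,"rx": 0,"ry": 0,"rz": -0.59,"claw": 0}]}}

```text
t: 27.82
tool_pos: [0.434, -0.0155, 0.2147]
orientation: [3.098, 0.52, 0.0]
force: [-0.3, -0.7, 0.5]
opening: 0.0932
gripper_force: 0.0
```

Emit:
{"fn": "arm_command", "kwargs": {"targets": [{"x": 0,"y": 0,"z": 0,"rx": 0,"ry": 0,"rz": -0.06,"claw": 0},{"x": 0,"y": 0,"z": 0,"rx": 0,"ry": 0,"rz": -0.12,"claw": 0},{"x": 0,"y": 0,"z": 0,"rx": 0,"ry": 0,"rz": -0.169,"claw": 0},{"x": 0,"y": 0,"z": 0,"rx": 0,"ry": 0,"rz": -0.169,"claw": 0},{"x": 0,"y": 0,"z": 0,"rx": 0,"ry": 0,"rz": -0.169,"claw": 0}]}}

```text
t: 28.23
tool_pos: [0.4351, -0.0141, 0.2148]
orientation: [-3.142, -0.006, -0.0]
force: [0.3, -0.3, 0.5]
opening: 0.0932
gripper_force: 0.0
```

Run:
```python
from pl import *
from tin import *
pl('top','top11',.075,.1); pl('scene','scene11',.075,.1)
print(robot.read_state()['q'])
a=cv2.imread('pics/top11.png')[120:320,120:320];b=cv2.imread('pics/scene11.png')[60:260,170:370]
cv2.imwrite('pics/v11.png',cv2.resize(np.hstack([a,b]),None,fx=2,fy=2))
```

```text
[ 0.43506284 -0.0141002   0.21481219] tooly -449.77445312572814
top 2712 slopes [0.0115 0.0006 0.0841] rect [584.4 240.5] [258.9  60.5] 87.1
[ 0.43508107 -0.01403824  0.21482913] tooly -449.7393456355509
scene 396 slopes [0.0195 0.0096 0.0846] rect [578.7 152.5] [175.4  60.4] 87.0
[-1.50058639e-01 -3.23187136e-01  1.94518096e+00  5.31244149e-05
  1.51967883e+00  1.41648055e+00]
```

View pics/v11.png

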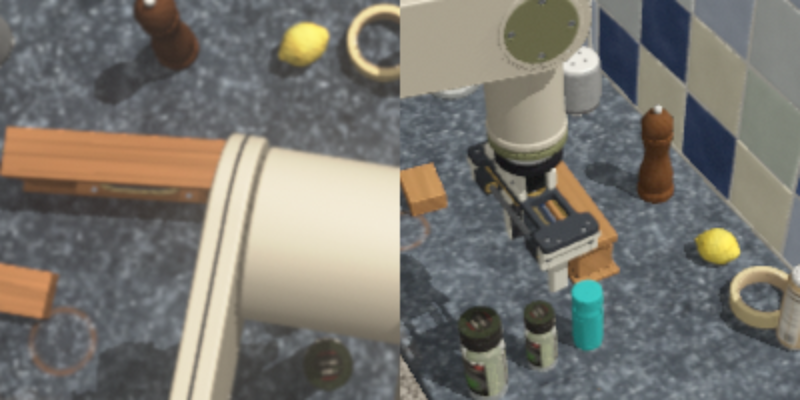

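The plank lies level over post and blocks (left crop (110,155)), with centre at about (584,220) and yaw -2.9°. Next I'll descend on the small jar, seen in the right crop at (540,330).

Emit:
{"fn": "arm_command", "kwargs": {"targets": [{"x": 0,"y": 0,"z": -0.06,"rx": 0,"ry": 0,"rz": 0,"claw": 0},{"x": 0,"y": 0,"z": -0.12,"rx": 0,"ry": 0,"rz": 0,"claw": 0},{"x": 0,"y": 0,"z": -0.18,"rx": 0,"ry": 0,"rz": 0,"claw": 0},{"x": 0,"y": 0,"z": -0.24,"rx": 0,"ry": 0,"rz": 0,"claw": 0},{"x": 0,"y": 0,"z": -0.29,"rx": 0,"ry": 0,"rz": 0,"claw": 0},{"x": 0,"y": 0,"z": -0.313,"rx": 0,"ry": 0,"rz": 0,"claw": 0},{"x": 0,"y": 0,"z": -0.313,"rx": 0,"ry": 0,"rz": 0,"claw": 0},{"x": 0,"y": 0,"z": -0.313,"rx": 0,"ry": 0,"rz": 0,"claw": 0}]}}

```text
t: 29.0
tool_pos: [0.4345, -0.0139, 0.058]
orientation: [-3.141, -0.004, 0.003]
force: [0.5, 0.6, 0.1]
opening: 0.0927
gripper_force: 0.0
```

Emit:
{"fn": "arm_command", "kwargs": {"targets": [{"x": 0,"y": 0,"z": 0,"rx": 0,"ry": 0,"rz": 0,"claw": 200},{"x": 0,"y": 0,"z": 0,"rx": 0,"ry": 0,"rz": 0,"claw": 200},{"x": 0,"y": 0,"z": 0,"rx": 0,"ry": 0,"rz": 0,"claw": 200},{"x": 0,"y": 0,"z": 0,"rx": 0,"ry": 0,"rz": 0,"claw": 200},{"x": 0,"y": 0,"z": 0,"rx": 0,"ry": 0,"rz": 0,"claw": 200},{"x": 0,"y": 0,"z": 0,"rx": 0,"ry": 0,"rz": 0,"claw": 200},{"x": 0,"y": 0,"z": 0,"rx": 0,"ry": 0,"rz": 0,"claw": 200},{"x": 0,"y": 0,"z": 0,"rx": 0,"ry": 0,"rz": 0,"claw": 200},{"x": 0,"y": 0,"z": 0,"rx": 0,"ry": 0,"rz": 0,"claw": 200},{"x": 0,"y": 0,"z": 0,"rx": 0,"ry": 0,"rz": 0,"claw": 200}], "squeeze": 20}}

```text
t: 29.83
tool_pos: [0.4351, -0.0141, 0.0584]
orientation: [-3.142, -0.001, 0.0]
force: [-0.5, -0.0, -0.9]
opening: 0.0403
gripper_force: 20.0
```

Emit:
{"fn": "arm_command", "kwargs": {"targets": [{"x": 0,"y": 0,"z": 0.06,"rx": 0,"ry": 0,"rz": 0,"claw": 200},{"x": 0,"y": 0,"z": 0.12,"rx": 0,"ry": 0,"rz": 0,"claw": 200},{"x": 0,"y": 0,"z": 0.18,"rx": 0,"ry": 0,"rz": 0,"claw": 200},{"x": 0,"y": 0,"z": 0.24,"rx": 0,"ry": 0,"rz": 0,"claw": 200},{"x": 0,"y": 0,"z": 0.284,"rx": 0,"ry": 0,"rz": 0,"claw": 200},{"x": 0,"y": 0,"z": 0.284,"rx": 0,"ry": 0,"rz": 0,"claw": 200}]}}

```text
t: 30.33
tool_pos: [0.4377, -0.0145, 0.2058]
orientation: [3.14, 0.001, 0.013]
force: [0.0, -0.1, -0.2]
opening: 0.0404
gripper_force: 20.0
```

Emit:
{"fn": "arm_command", "kwargs": {"targets": [{"x": 0.05,"y": 0.045,"z": 0,"rx": 0,"ry": 0,"rz": 0,"claw": 200},{"x": 0.1,"y": 0.09,"z": 0,"rx": 0,"ry": 0,"rz": 0,"claw": 200},{"x": 0.15,"y": 0.135,"z": 0,"rx": 0,"ry": 0,"rz": 0,"claw": 200},{"x": 0.2,"y": 0.18,"z": 0,"rx": 0,"ry": 0,"rz": 0,"claw": 200},{"x": 0.25,"y": 0.22,"z": 0,"rx": 0,"ry": 0,"rz": 0,"claw": 200},{"x": 0.286,"y": 0.247,"z": 0,"rx": 0,"ry": 0,"rz": 0,"claw": 200},{"x": 0.286,"y": 0.247,"z": 0,"rx": 0,"ry": 0,"rz": 0,"claw": 200},{"x": 0.286,"y": 0.247,"z": 0,"rx": 0,"ry": 0,"rz": 0,"claw": 200},{"x": 0.286,"y": 0.247,"z": 0,"rx": 0,"ry": 0,"rz": 0,"claw": 200}]}}

```text
t: 31.08
tool_pos: [0.577, 0.1091, 0.199]
orientation: [3.141, 0.002, -0.004]
force: [0.8, 0.7, -1.3]
opening: 0.0405
gripper_force: 20.0
```

Run:
```python
from h import *
s=robot.read_state();print(s['tool_pos'],s['force'])
p,d=snap('scene','scene12');cv2.imwrite('pics/v12.png',cv2.resize(p[60:260,170:370,::-1],None,fx=2.5,fy=2.5))
```

```text
[0.57702656 0.10907165 0.19895933] [ 0.77497102  0.68043744 -1.31961972]
```

View pics/v12.png

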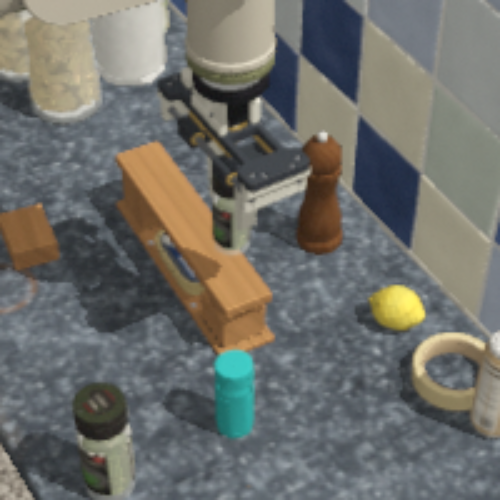

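The jar is held upright at crop pixel (230,220), above the block end of the plank. Lowering now.

Emit:
{"fn": "arm_command", "kwargs": {"targets": [{"x": 0.001,"y": 0.001,"z": -0.05,"rx": 0,"ry": 0,"rz": 0,"claw": 200},{"x": 0.001,"y": 0.001,"z": -0.09,"rx": 0,"ry": 0,"rz": 0,"claw": 200},{"x": 0.001,"y": 0.001,"z": -0.107,"rx": 0,"ry": 0,"rz": 0,"claw": 200},{"x": 0.001,"y": 0.001,"z": -0.111,"rx": 0,"ry": 0,"rz": 0,"claw": 200},{"x": 0.001,"y": 0.001,"z": -0.111,"rx": 0,"ry": 0,"rz": 0,"claw": 200},{"x": 0.001,"y": 0.001,"z": -0.111,"rx": 0,"ry": 0,"rz": 0,"claw": 200}]}}

```text
t: 31.63
tool_pos: [0.579, 0.1097, 0.1462]
orientation: [-3.141, -0.001, -0.002]
force: [0.4, 0.6, -0.6]
opening: 0.0407
gripper_force: 20.0
```

Emit:
{"fn": "arm_command", "kwargs": {"targets": [{"x": 0,"y": 0,"z": -0.001,"rx": 0,"ry": 0,"rz": 0,"claw": 200},{"x": 0,"y": 0,"z": -0.001,"rx": 0,"ry": 0,"rz": 0,"claw": 200}]}}

```text
t: 31.8
tool_pos: [0.5793, 0.1099, 0.1457]
orientation: [-3.141, -0.001, -0.003]
force: [0.5, 0.8, -1.8]
opening: 0.041
gripper_force: 20.0
```

Emit:
{"fn": "arm_command", "kwargs": {"targets": [{"x": -0.002,"y": -0.001,"z": -0.002,"rx": 0,"ry": 0,"rz": 0,"claw": 200},{"x": -0.002,"y": -0.001,"z": -0.004,"rx": 0,"ry": 0,"rz": 0,"claw": 200},{"x": -0.002,"y": -0.001,"z": -0.004,"rx": 0,"ry": 0,"rz": 0,"claw": 200}]}}

```text
t: 32.05
tool_pos: [0.5776, 0.1094, 0.1425]
orientation: [3.142, 0.001, 0.0]
force: [0.1, -0.3, -1.6]
opening: 0.0406
gripper_force: 20.0
```

Emit:
{"fn": "arm_command", "kwargs": {"targets": [{"x": 0,"y": 0,"z": -0.001,"rx": 0,"ry": 0,"rz": 0,"claw": 200},{"x": 0,"y": 0,"z": -0.001,"rx": 0,"ry": 0,"rz": 0,"claw": 200}]}}

```text
t: 32.22
tool_pos: [0.5778, 0.1094, 0.1424]
orientation: [-3.142, -0.001, -0.001]
force: [-1.1, -0.9, 3.5]
opening: 0.0404
gripper_force: 20.0
```

Contact made. Release slowly and retreat.

Emit:
{"fn": "arm_command", "kwargs": {"targets": [{"x": 0,"y": 0,"z": 0,"rx": 0,"ry": 0,"rz": 0,"claw": 130},{"x": 0,"y": 0,"z": 0,"rx": 0,"ry": 0,"rz": 0,"claw": 80},{"x": 0,"y": 0,"z": 0,"rx": 0,"ry": 0,"rz": 0,"claw": 0},{"x": 0,"y": 0,"z": 0,"rx": 0,"ry": 0,"rz": 0,"claw": 0},{"x": 0,"y": 0,"z": 0,"rx": 0,"ry": 0,"rz": 0,"claw": 0},{"x": 0,"y": 0,"z": 0.05,"rx": 0,"ry": 0,"rz": 0,"claw": 0},{"x": 0,"y": 0,"z": 0.1,"rx": 0,"ry": 0,"rz": 0,"claw": 0},{"x": 0,"y": 0,"z": 0.15,"rx": 0,"ry": 0,"rz": 0,"claw": 0},{"x": 0,"y": 0,"z": 0.2,"rx": 0,"ry": 0,"rz": 0,"claw": 0},{"x": 0,"y": 0,"z": 0.22,"rx": 0,"ry": 0,"rz": 0,"claw": 0}]}}

```text
t: 33.05
tool_pos: [0.579, 0.1096, 0.2562]
orientation: [-3.141, -0.001, -0.008]
force: [-0.0, -0.0, 0.4]
opening: 0.0928
gripper_force: 0.0
```

Emit:
{"fn": "arm_command", "kwargs": {"targets": [{"x": -0.04,"y": -0.07,"z": 0.02,"rx": 0,"ry": 0,"rz": 0,"claw": 0},{"x": -0.08,"y": -0.14,"z": 0.02,"rx": 0,"ry": 0,"rz": 0,"claw": 0},{"x": -0.12,"y": -0.21,"z": 0.02,"rx": 0,"ry": 0,"rz": 0,"claw": 0},{"x": -0.16,"y": -0.28,"z": 0.02,"rx": 0,"ry": 0,"rz": 0,"claw": 0},{"x": -0.2,"y": -0.35,"z": 0.02,"rx": 0,"ry": 0,"rz": 0,"claw": 0},{"x": -0.24,"y": -0.42,"z": 0.02,"rx": 0,"ry": 0,"rz": 0,"claw": 0},{"x": -0.27,"y": -0.5,"z": 0.02,"rx": 0,"ry": 0,"rz": 0,"claw": 0},{"x": -0.3,"y": -0.58,"z": 0.02,"rx": 0,"ry": 0,"rz": 0,"claw": 0},{"x": -0.32,"y": -0.66,"z": 0.02,"rx": 0,"ry": 0,"rz": 0,"claw": 0},{"x": -0.34,"y": -0.74,"z": 0.02,"rx": 0,"ry": 0,"rz": 0,"claw": 0}]}}

```text
t: 33.88
tool_pos: [0.4066, -0.261, 0.2614]
orientation: [3.142, 0.001, 0.0]
force: [0.7, -0.5, 0.9]
opening: 0.0928
gripper_force: 0.0
```

Run:
```python
from pl import *
from chk import rect
pl('top','top13',.075,.1); snap('scene','scene13')
rect('top','top13',.54,.63,.06,.16,.15,.189)
a=cv2.imread('pics/top13.png')[120:320,120:320];b=cv2.imread('pics/scene13.png')[60:260,170:370]
cv2.imwrite('pics/v13.png',cv2.resize(np.hstack([a,b]),None,fx=2,fy=2))
```

```text
[ 0.406634   -0.26098399  0.26141569] tooly -89.94996263034787
top 2861 slopes [0.0067 0.0006 0.0841] rect [583.3 220.3] [299.3  60.4] 87.0
top z 0.1893 [577.  110.6] [39.2 39.9] 47.0
```

View pics/v13.png

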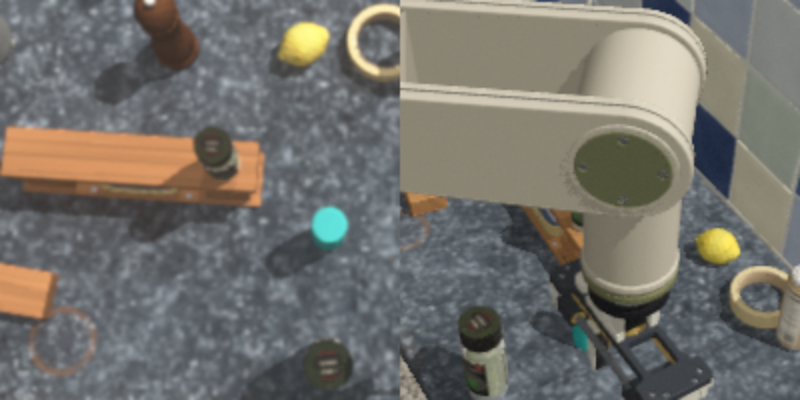

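The jar stands upright on the plank at (577,111), above the blocks, and the plank is level at (583,220) with yaw -3°. The spare block, mill and can have not moved. Handing in.

```bash
python3 -c "
from plant import robot
print(robot.close_job())"
```

```text
the job is handed in; nothing more can be done
None
```

The shelf is up and handed in at about 34 s: by the last top-camera check every part sits within about 1 mm of its target, and the spare block, mill and can were left where they were.

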